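Re-make the oil-cup fitting on the hand press

TASK

Re-make the compression fitting under the oil cup on top of the hand press: with the fingers alone run its brass nut down clockwise until it is finger-tight, then use the large spanner to give it one further quarter turn, no more. Then lay the spanner flat on its tool board again and let go; do not knock the oil cup, and leave the press lever and everything else as it stands.

Things in the scene. Friction and masses are not known exactly. Their poses are not given: they have to be found in the camera images.
- nut: Brass hex nut, 27 mm across flats, 31 over corners, 13 mm high, axis vertical; origin on the axis at its underside. z up, x through a corner, y through the middle of a flat (flats face 30, 90, 150.. degrees from x). The +y flat and the top beside it bear a white paint line. It tightens clockwise from above, 2.5 mm a turn, and stays where left. Press head's top 23 mm below the underside.
- press: Black cast iron hand press on a teak stand, fixed. Origin at table level under the nut's axis; x from its front (ram) to its column. Stand 260 x 200 mm (140 in front of the origin, 120 behind), 40 mm high; press head 170 x 68 mm centred on the origin, top 205 mm above the table; the ram, 60 mm in front of the origin, stands 7 mm above the head.
- oiler: Brass oil cup on its tube, fixed to the press, upright on the nut's axis; origin on the axis at the press head's top. Tube 10 mm thick out of the nut; cup 17 mm across, from 44 to 64 mm above the origin (the nut's top is at 36). Below the nut is the round fitting, 23 mm across (26 at its foot), up to 20 mm above the origin. Turned back, the nut loosens easily (0.08 N m).
- seat (a point): Point on the nut's axis where the ferrule sits hidden in the fitting. The nut turns with 0.08 N m for 0.6 to 3 rad, different each time, until it meets the ferrule; resistance then jumps to 0.45 N m while turning (about 0.25 once held still): that is finger-tight. Turned on, the ferrule yields, at up to 0.6 N m a quarter turn later. Measured poses cannot show where it is met.
- lever (a joint): Press lever on the press's +y side, wholly lower than the nut: 0 with the ram down, as it stands; it is not needed.
- wrench: Large open-end spanner, bright steel, 200 mm long, 9 mm thick, straight, 0.22 kg. Origin at the jaws' centre on the underside. Jaws open towards +x: 28.2 mm between parallel faces, throat 17 mm behind the centre, flared tips 20 mm in front, head 49 mm wide. Handle along -x, from 36 to 200 mm behind the centre, 20 mm wide. Balance point 80 mm behind the centre.
- board: Teak tool board faced with cork, fixed, 280 x 190 mm, 12 mm thick, origin at the centre of its underside. The large spanner starts on its -y half, the handle towards -x.
- small_wrench: A smaller dark spanner, 140 mm long, on the +y half of the tool board; does not fit the nut, leave it.
- sake_cup: Cracked grey stoneware sake cup, 56 mm across, 52 mm high, behind the press; leave it.
- candle_holder: Brass candle holder with a candle, 94 mm across, 136 mm high, behind the press; leave it.
Things that resemble listed ones, but are neither listed nor needed, are in the scene too. There is more than one size of the wrench; the job needs the largest.

How it is judged:
By the outcome, as a careful person would: the job done as asked, in the order asked, and still so for the second after the job is handed in, with the robot touching nothing.
It also fails if it takes over 72 s, if anything falls off the work surface, if the arm or the gripper's body presses on something with over 40 N, if the wrist force passes 120 N, or if a joint passes its speed limit or range.

ROBOT

A 7-joint arm with a two-finger parallel gripper is mounted at the origin on the work surface. World frame = base frame: x ahead of the robot, y to its left, z up, the work surface at z = 0. Lengths are in m, angles in rad, forces in N, time in s.
With the tool pointing down it reaches from about 0.35 to 0.9 m from the base axis. Payload 19.9 kg.
Tool frame: the origin (TCP) lies on the mounting face of the last link; the fingertips stand 173 mm ahead of it and the grasp point (between the pads) lies 155 mm ahead of it (manip.tip_reach is the distance from the TCP to the fingertips, in m); z points along the fingers, y is the direction in which the jaws open and shut (so a half turn about z gives the same grasp; the last joint's range is limited). The gripper opens to 85 mm and grips with 20 to 120 N. Pads are 22 mm wide; open, the fingers measure 114 mm over their backs; the gripper's body (76 mm by 85 mm) begins 54 mm behind the grasp point. The pads swing forward as they close: fully open they stand 13 mm farther back than shut.
Start: joints at [1.143, 0.417, -0.01, 1.614, 0.005, 1.111, -0.053], TCP at [0.236, -0.579, 0.405] pointing down, gripper open.
Joint ranges: [-2.81, 2.81], [-0.39, 2.02], [-1.27, 1.25], [0.06, 2.57], [-1.19, 4.33], [0.19, 2], [-2.82, 2.82]. Speed limits (rad/s): [1.89, 1.89, 2.39, 2.39, 3.01, 3.01, 3.01].

INTERFACE

Orientations are given as a unit quaternion [x, y, z, w].
In Python, from cell import manip gives the robot as it stands. The module is installed in compiled form; this text tells all that it offers.
- The arm moves only by the tool drive_tool, never from a script. Its argument "motion" is a list of rows, each an object with "xyz": the shift along the tool's x, y, z in cm, a list of three; "spin": the turn about the tool's z in degrees; "claw": the opening in per cent of the stroke, from 0 (shut) to 100 (fully open). In form: [{"xyz": [x, y, z], "spin": spin, "claw": claw}, ...]. A call has exactly 8 rows; each row shifts and turns the pose as measured when the row begins, along the tool's axes as they then stand; what a row does not reach is not made up. A row lasts 1/10 s, in which the tool goes at most 50 mm and 8.59 degrees, less where a joint would pass 70% of its speed; a pose out of reach is approached as far as the arm can. A call with a gripper value outside its range is refused whole. The fingers move at their own pace and stop on an object; the grip force is fixed at half the most. Time passes only in rows, so rows that do not move let the fingers close, or fill a call up. It gives the time, the measured TCP pose, the force and the opening at its end, in the units of the state.
- manip.get_obs(): the state, without advancing time (a new reading comes with each control period).
- manip.capture(name): name is "scene" or "side" or "wrist"; returns a dict with "pixels" (400x640x3 uint8, red, green, blue), "intrinsics" (3x3 intrinsics, pixels), "rvec" (rotation vector, rad) and "tvec" (3), from world to camera coordinates, as OpenCV has them; the wrist camera has in their place "tool_from_camera" (4x4, takes a point from camera to tool coordinates, whose origin is the TCP and whose axes are the flange's). Camera axes: x right, y down, z forward; pixel columns grow to the right and rows downward; lengths in m; the calibration is good to about 2 mm. The wrist camera is an equidistant fisheye: a pixel r from the principal point sees the ray r / f radians off the axis. A picture is of the moment at which its call begins: read the wrist's pose just before it. There is no depth.
- manip.finish_job(): hands the job in, once; it reports no verdict.
The state is a dict: "time": time; "joint_positions": joint angles; "joint_velocities": joint speeds; "joint_efforts": joint torques, N m; "ee_pos": TCP position; "tool_rot": TCP orientation; "force": force on the tool from outside, world axes, zero at the start; "moment": the same for the moment, N m; "grip_width": finger opening in m.
Only numpy, scipy, OpenCV 4.12 (cv2) and the standard library are available. Lean on these libraries where they do the work, as an engineer would, in place of code of your own. Each camera call takes 0.05 s, during which the arm holds its last target. There are 200 camera calls.

## Working session

There is one attempt and no reset: what is moved stays moved. The work goes in short steps, Python scripts to look and compute and a tool call to move; the robot and the scene stay as the last step left them, time stands still between calls to the robot, and variables do not carry over. Pictures are saved under pics/ and viewed, about 8 in all and at most 12, crops included, and the job is handed in when it is done.

Besides the shell and the picture viewer there is one more tool, called as a command line: name --argument value ..., lists and objects as JSON in quotes. drive_tool: Moves the arm, as the interface text tells. Its arguments: {"type":"object","properties":{"motion":{"type":"array"}},"required":["motion"]}

```bash
mkdir -p pics; ls
cat > h.py <<'E'
from cell import manip
import numpy as np, cv2
from scipy.spatial.transform import Rotation as R
def cap(n):
    o=manip.get_obs(); c=manip.capture(n); c['obs']=o; return c
def save(c,f,crop=None,s=1):
    im=c['pixels'][:,:,::-1]
    if crop: im=im[crop[1]:crop[3],crop[0]:crop[2]]
    cv2.imwrite('pics/'+f,cv2.resize(im,None,fx=s,fy=s,interpolation=cv2.INTER_CUBIC))
def ray(c,u,v):
    K=np.array(c['intrinsics'])
    if 'rvec' in c:
        M=cv2.Rodrigues(np.array(c['rvec'],float))[0]; t=np.array(c['tvec'],float).ravel()
        return -M.T@t, M.T@np.linalg.inv(K)@[u,v,1]
    x=(u-K[0,2])/K[0,0]; y=(v-K[1,2])/K[1,1]; r=np.hypot(x,y)+1e-12
    d=np.array([x/r*np.sin(r),y/r*np.sin(r),np.cos(r)])
    T=np.array(c['tool_from_camera']); Rt=R.from_quat(c['obs']['tool_rot']).as_matrix()
    return Rt@T[:3,3]+c['obs']['ee_pos'], Rt@T[:3,:3]@d
def at_z(c,u,v,z):
    o,d=ray(c,u,v); return o+d*(z-o[2])/d[2]
def proj(c,P):
    P=np.array(P,float); K=np.array(c['intrinsics'])
    if 'rvec' in c: return cv2.projectPoints(P.reshape(-1,1,3),np.array(c['rvec'],float),np.array(c['tvec'],float),K,None)[0].reshape(-1,2)
    T=np.array(c['tool_from_camera']); Rt=R.from_quat(c['obs']['tool_rot']).as_matrix()
    q=((P.reshape(-1,3)-c['obs']['ee_pos'])@Rt-T[:3,3])@T[:3,:3]
    th=np.arctan2(np.hypot(q[:,0],q[:,1]),q[:,2]); a=np.arctan2(q[:,1],q[:,0])
    return np.c_[K[0,2]+K[0,0]*th*np.cos(a),K[1,2]+K[1,1]*th*np.sin(a)]
E
python3 - <<'E'
from h import *
a=cap('scene');b=cap('side');w=cap('wrist')
im=np.vstack([np.hstack([a['pixels'],b['pixels']])])
for n,c in zip(('scene','side','wrist'),(a,b,w)):
    save(c,n+'0.png'); print(n,np.array(c['intrinsics']).round(1).tolist(),c.get('tool_from_camera'))
    print(ray(c,320,200))
o=manip.get_obs();print(o,manip.tip_reach)
import pickle; pickle.dump([{k:np.array(v) if k!='obs' else v for k,v in c.items()} for c in (a,b,w)],open('c0.pkl','wb'))
E
```

```text
pics
scene [[454.8, 0.0, 314.4], [0.0, 454.8, 201.5], [0.0, 0.0, 1.0]] None
(array([1.30016212, 0.56087446, 1.15054787]), array([-0.59315029, -0.33554143, -0.73194626]))
side [[447.8, 0.0, 327.6], [0.0, 447.8, 195.4], [0.0, 0.0, 1.0]] None
(array([0.22182243, 0.9906722 , 1.02211937]), array([ 0.24050193, -0.68223766, -0.69073053]))
wrist [[309.7, 0.0, 319.0], [0.0, 309.7, 199.4], [0.0, 0.0, 1.0]] [[ 1.27205090e-03 -9.65296337e-01 -2.61153906e-01  6.57769128e-02]
 [ 9.99998931e-01  1.03971250e-03  1.02781871e-03 -4.50727903e-05]
 [-7.20624660e-04 -2.61154935e-01  9.65296628e-01  3.06730120e-02]
 [ 0.00000000e+00  0.00000000e+00  0.00000000e+00  1.00000000e+00]]
(array([ 0.29662083, -0.55381874,  0.37344529]), array([-0.24256754, -0.10220736, -0.96473553]))
{'time': 0.15, 'joint_positions': array([ 1.14246299,  0.41783422, -0.01029252,  1.61401472,  0.00469346,
        1.11069536, -0.05299843]), 'joint_velocities': array([-0.00090889, -0.00245688,  0.00120745, -0.0022719 , -0.00236046,
        0.00105306,  0.00056282]), 'joint_efforts': array([ 5.64391412e-04, -8.64738464e+01,  6.79247975e-01, -4.35057163e+01,
        1.92077213e-02,  5.87127128e-03, -4.33621506e-05]), 'ee_pos': array([ 0.23575184, -0.5787276 ,  0.4042145 ]), 'tool_rot': array([ 9.81353453e-01,  1.92211303e-01, -1.26225874e-04, -4.46537014e-04]), 'force': array([ 0.60365684,  0.20769815, -0.09030515]), 'moment': array([ 0.0614414 , -0.04881362,  0.03348749]), 'grip_width': 0.08550559943641137} 0.1734
```

View pics/scene0.png

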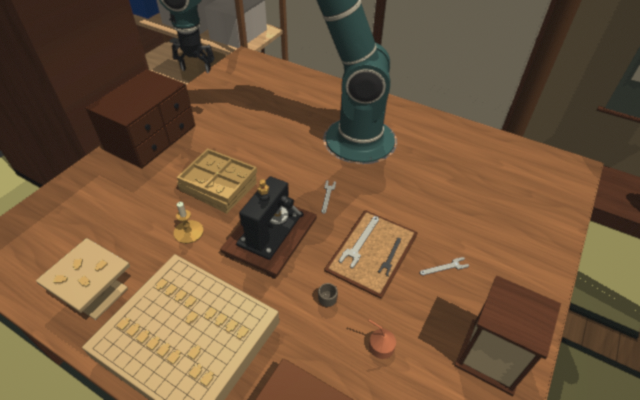

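View pics/side0.png

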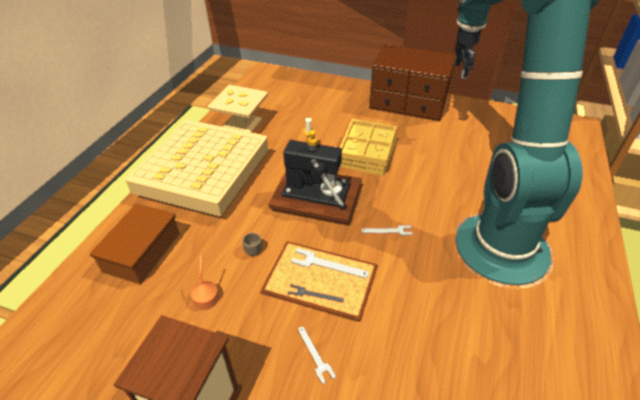

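The scene view shows the press at (265,225) with the oil cup at (263,188), and the board at (372,252). There are four spanners: bright on the board (358,240), dark on the board (390,257), and loose bright ones at (328,197) and (445,266). The one meant is the large bright spanner on the board. I'll confirm it in an enlarged crop.

Run:
```python
from h import *
import pickle
a,b,w=pickle.load(open('c0.pkl','rb'))
def cr(c,x,y,w,h,s): return cv2.resize(c['pixels'][y:y+h,x:x+w,::-1],None,fx=s,fy=s,interpolation=cv2.INTER_CUBIC)
t=np.hstack([cr(a,310,200,120,100,3.3333333),cr(b,255,235,130,100,3.0769)[:333]][:1]+[cv2.resize(cr(b,255,235,130,100,3),(400,333))])
u=np.hstack([cr(a,215,170,108,67,3.7),cr(b,260,120,108,67,3.7)]);u=cv2.resize(u,(800,248))
cv2.imwrite('pics/comb.png',np.vstack([cv2.resize(t,(800,333)),u]))
for n,c,p in (('sc',a,(263,195)),('sd',b,(312,143))):
    print(n,at_z(c,*p,.235))
```

```text
sc [ 0.62323316 -0.00415597  0.235     ]
sd [ 0.59762988 -0.00846685  0.235     ]
```

View pics/comb.png

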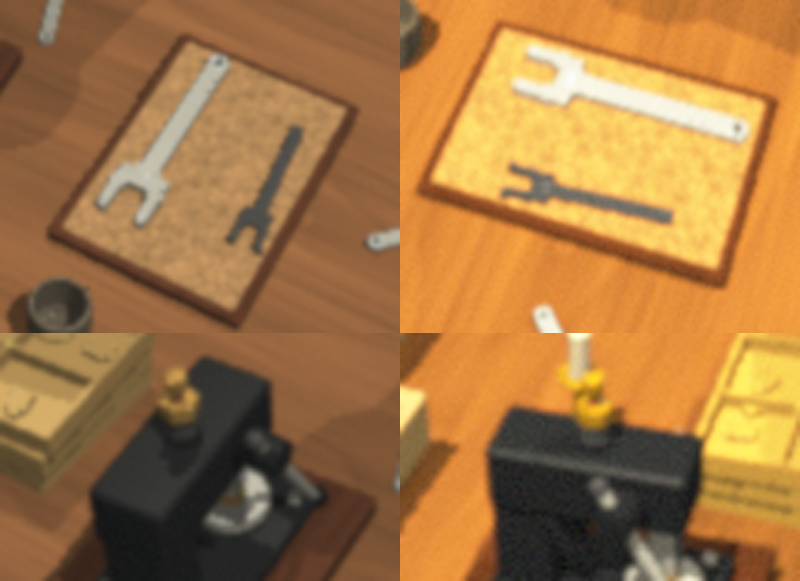

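The crop confirms it: the bright spanner on the board is the largest, with jaws at about (133,205) and handle end at (222,60) in the crop. The nut shows at (180,410) and (592,415). I'll triangulate these.

```bash
cat >> h.py <<'E'
def tri(*cs):
    A=np.zeros((3,3));B=np.zeros(3)
    for c,p in cs:
        o,d=ray(c,*p);d=d/np.linalg.norm(d);M=np.eye(3)-np.outer(d,d);A+=M;B+=M@o
    return np.linalg.solve(A,B)
E
python3 - <<'E'
from h import *
import pickle
a,b,w=pickle.load(open('c0.pkl','rb'))
np.set_printoptions(precision=4,suppress=True)
S=lambda x,y:(310+x/3.3333,200+y/3.3333)
D=lambda x,y:(255+(x-400)/400*130,235+y/3.33)
SN=lambda x,y:(215+x/3.7,170+(y-333)/3.7)
DN=lambda x,y:(260+(x-400)/3.7,120+(y-333)/3.7)
print('nut',tri((a,SN(180,410)),(b,DN(593,415))),at_z(a,*SN(180,410),.234),at_z(b,*DN(593,415),.234))
print('cup top',tri((a,SN(176,375)),(b,DN(592,378))))
for n,p,q in (('handle end',(222,58),(745,135)),('tipL',(100,205),(515,92)),('tipR',(140,222),(530,52))):
    print(n,tri((a,S(*p)),(b,D(*q))),at_z(a,*S(*p),.021),at_z(b,*D(*q),.021))
# board corners
for p,q in (((185,37),(773,100)),((355,108),(723,283)),((238,325),(420,190)),((50,233),(500,25))):
    print('board',at_z(a,*S(*p),.012),at_z(b,*D(*q),.012))
# press head corners scene: (205,358),(270,380),(95,490)... 
for p in ((207,358),(270,381),(93,488),(158,515)): print('head',at_z(a,*SN(*p),.205))
for p in ((512,408),(700,437),(490,458),(697,482)): print('headD',at_z(b,*DN(*p),.205))
E
```

```text
nut [ 0.602  -0.0185  0.2279] [ 0.6083 -0.0126  0.234 ] [ 0.5991 -0.0138  0.234 ]
cup top [ 0.6018 -0.0185  0.2645]
handle end [0.3503 0.2392 0.0137] [0.3567 0.2415 0.021 ] [0.3493 0.2443 0.021 ]
tipL [ 0.5662  0.2303 -0.0056] [0.5726 0.2225 0.021 ] [0.5604 0.2684 0.021 ]
tipR [0.5643 0.2492 0.0298] [0.5705 0.2621 0.021 ] [0.5633 0.2231 0.021 ]
board [0.343  0.1951 0.012 ] [0.3353 0.1938 0.012 ]
board [0.3409 0.3764 0.012 ] [0.3323 0.3782 0.012 ]
board [0.6158 0.3809 0.012 ] [0.6049 0.381  0.012 ]
board [0.6167 0.1959 0.012 ] [0.605  0.1965 0.012 ]
head [ 0.5274 -0.0457  0.205 ]
head [0.5233 0.0121 0.205 ]
head [ 0.6866 -0.0397  0.205 ]
head [0.6833 0.0176 0.205 ]
headD [ 0.6799 -0.0381  0.205 ]
headD [ 0.5203 -0.0507  0.205 ]
headD [0.6713 0.0303 0.205 ]
headD [0.5053 0.006  0.205 ]
```

Working estimates:
- The nut's axis is at about (0.602, -0.016), with its underside at z≈0.228.
- The spanner's jaw centre is at about (0.548, 0.244), heading about +x.
- The press's x axis points along world +x.

The sizes agree with those given, so I'll move above the nut.

drive_tool --motion '[{"xyz":[3.5,-2.4,-2],"spin":0,"claw":100},{"xyz":[3.5,-2.4,-2],"spin":0,"claw":100},{"xyz":[3.5,-2.4,-2],"spin":0,"claw":100},{"xyz":[3.5,-2.4,-2],"spin":0,"claw":100},{"xyz":[3.5,-2.4,-1],"spin":0,"claw":100},{"xyz":[3.5,-2.4,-1],"spin":0,"claw":100},{"xyz":[3.5,-2.4,0],"spin":0,"claw":100},{"xyz":[3.5,-2.4,0],"spin":0,"claw":100}]'

```text
time: 0.95
ee_pos: [0.4256, -0.2892, 0.5061]
tool_rot: [0.982, 0.187, -0.001, -0.002]
force: [0.1, -0.5, 0.3]
grip_width: 0.0852
```

drive_tool --motion '[{"xyz":[3.8,-2.7,0],"spin":0,"claw":60},{"xyz":[3.8,-2.7,0],"spin":0,"claw":60},{"xyz":[3.8,-2.7,0],"spin":0,"claw":60},{"xyz":[3.8,-2.7,0],"spin":0,"claw":60},{"xyz":[3.8,-2.7,0],"spin":0,"claw":60},{"xyz":[3.8,-2.7,0],"spin":0,"claw":60},{"xyz":[2.9,-2.1,0],"spin":0,"claw":60},{"xyz":[0,0,0],"spin":0,"claw":60}]'

```text
time: 1.75
ee_pos: [0.6032, -0.007, 0.5057]
tool_rot: [0.982, 0.19, -0.001, -0.002]
force: [-0.2, -0.3, 0.3]
grip_width: 0.0515
```

```bash
cat > look.py <<'E'
import sys,pickle
from h import *
np.set_printoptions(precision=4,suppress=True)
c=cap('wrist'); o=c['obs']
pickle.dump({k:np.array(v) if k!='obs' else v for k,v in c.items()},open('w.pkl','wb'))
P=np.array(eval(sys.argv[2])); u,v=proj(c,P)[0].astype(int); hw,hh,s=eval(sys.argv[3])
x0,y0=max(0,u-hw),max(0,v-hh); save(c,sys.argv[1],(x0,y0,u+hw,v+hh),s)
print('crop origin',x0,y0,'scale',s,'expect',proj(c,P)[0])
print(o['ee_pos'],R.from_quat(o['tool_rot']).as_matrix()[:,0],o['joint_positions'],o['time'])
E
python3 look.py w1.png '[.602,-.016,.24]' '(100,75,4)'
```

```text
crop origin 230 131 scale 4 expect [330.5466 206.9767]
[ 0.6032 -0.007   0.5057] [ 0.928   0.3727 -0.0017] [ 0.2839  0.3323 -0.4195  1.5289  0.133   1.3126 -1.3385] 1.75
```

View pics/w1.png

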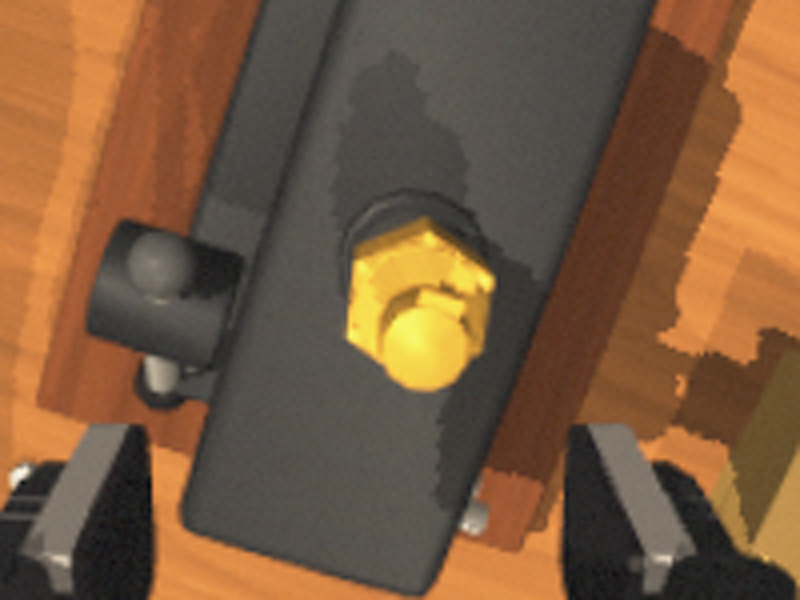

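The crop shows the nut's hexagon centred near (420,285) with the cup at (425,345), and the fingers well clear. I'll fit the nut's pose to the brass silhouette.

```bash
cat > fit.py <<'E'
import pickle
from h import *
from scipy.optimize import differential_evolution as DE
np.set_printoptions(precision=4,suppress=True)
c=pickle.load(open('w.pkl','rb'))
S=6; u0,v0,W,H=300,170,70,70
im=cv2.resize(c['pixels'][v0:v0+H,u0:u0+W],None,fx=S,fy=S,interpolation=cv2.INTER_CUBIC)
hsv=cv2.cvtColor(im,cv2.COLOR_RGB2HSV)
m=((hsv[...,0]>15)&(hsv[...,0]<40)&(hsv[...,1]>110)&(hsv[...,2]>110)).astype(np.uint8)
n,l,st,_=cv2.connectedComponentsWithStats(m); k=1+np.argmax(st[1:,4]); m=(l==k).astype(np.uint8)
cv=lambda P:(((proj(c,P)-[u0,v0]+.5)*S-.5)).astype(np.float32)
a=np.arange(6)*np.pi/3; b=np.arange(24)*np.pi/12
def render(p):
    x,y,yaw=p; M=np.zeros_like(m)
    def hull(r,ang,z0,z1):
        P=[[x+r*np.cos(t),y+r*np.sin(t),z] for t in ang for z in (z0,z1)]
        cv2.fillConvexPoly(M,np.round(cv2.convexHull(cv(P))).astype(np.int32),1)
    hull(.0156,a+yaw,.228,.241);hull(.0085,b,.249,.269);hull(.005,b,.241,.249)
    return M
def cost(p):
    M=render(p); return -(M&m).sum()/(M|m).sum()
r=DE(cost,[(.585,.62),(-.035,.0),(0,np.pi/3)],seed=1,maxiter=60,popsize=12)
print(r.x,'yaw mod60 deg',np.degrees(r.x[2]),'IoU',-r.fun)
M=render(r.x); o=im[...,::-1].copy()
for q,col in ((m,(255,0,0)),(M,(0,0,255))):
    cv2.drawContours(o,cv2.findContours(q,0,1)[0],-1,col,1)
cv2.imwrite('pics/fit.png',o)
for d in range(0,60,10):
    print(d,DE(lambda p:cost([p[0],p[1],np.radians(d)]),[(.585,.62),(-.035,.0)],seed=1,maxiter=20).fun)
E
python3 fit.py
```

```text
[ 0.62   -0.0277  0.5292] yaw mod60 deg 30.320419036790444 IoU -241968939526070.94
0 244230690768033.12
10 243698316582463.1
20 243027298610212.12
30 242188140188133.22
40 242592636424375.9
50 243553526191042.28fit.py:21: RuntimeWarning: overflow encountered in scalar negative
  M=render(p); return -(M&m).sum()/(M|m).sum()
```

View pics/fit.png

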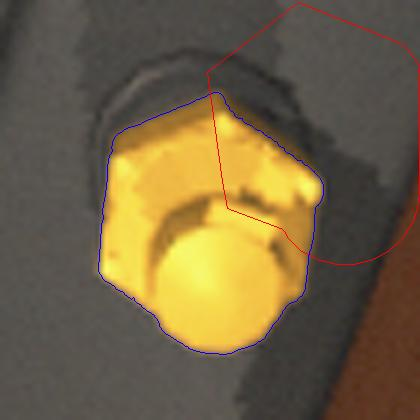

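The mask is good. The cost overflowed because of unsigned integers, so I'll fix that.

```bash
sed -i 's/return -(M&m).sum()\/(M|m).sum()/return -float((M\&m).sum())\/float((M|m).sum())/' fit.py; python3 fit.py
```

```text
[ 0.603  -0.0186  0.2654] yaw mod60 deg 15.207212306665223 IoU 0.9306380318792695
0 -0.8906407613701154
10 -0.9175205145265025
20 -0.9198700836447766
30 -0.8913229018492176
40 -0.876989397139187
50 -0.8773952193488048
```

The fit gives the axis at (0.603, -0.0186), which agrees with the stereo estimate, and corners at 15° (mod 60). The left and right edges tilt about 7° in the image, which also gives 15°. Next I'll spin -173° so the jaws face flats and the last joint has room to tighten.

drive_tool --motion '[{"xyz":[0,0,0],"spin":-8.5,"claw":55},{"xyz":[0,0,0],"spin":-8.5,"claw":55},{"xyz":[0,0,0],"spin":-8.5,"claw":55},{"xyz":[0,0,0],"spin":-8.5,"claw":55},{"xyz":[0,0,0],"spin":-8.5,"claw":55},{"xyz":[0,0,0],"spin":-8.5,"claw":55},{"xyz":[0,0,0],"spin":-8.5,"claw":55},{"xyz":[0,0,0],"spin":-8.5,"claw":55}]'

```text
time: 2.6
ee_pos: [0.6, -0.0173, 0.5045]
tool_rot: [0.704, 0.71, -0.003, -0.002]
force: [0.2, -1.2, 0.4]
grip_width: 0.0471
```

drive_tool --motion '[{"xyz":[0,0,0],"spin":-8.5,"claw":55},{"xyz":[0,0,0],"spin":-8.5,"claw":55},{"xyz":[0,0,0],"spin":-8.5,"claw":55},{"xyz":[0,0,0],"spin":-8.5,"claw":55},{"xyz":[0,0,0],"spin":-8.5,"claw":55},{"xyz":[0,0,0],"spin":-8.5,"claw":55},{"xyz":[0,0,0],"spin":-8.5,"claw":55},{"xyz":[0,0,0],"spin":-8.5,"claw":55}]'

```text
time: 3.4
ee_pos: [0.597, -0.0275, 0.5036]
tool_rot: [0.18, 0.984, -0.005, -0.004]
force: [-0.2, -0.2, -1.4]
grip_width: 0.0469
```

drive_tool --motion '[{"xyz":[0,0,0],"spin":-8.5,"claw":55},{"xyz":[0,0,0],"spin":-8.5,"claw":55},{"xyz":[0,0,0],"spin":-8.5,"claw":55},{"xyz":[0,0,0],"spin":-8.5,"claw":55},{"xyz":[0,0,0],"spin":0,"claw":55},{"xyz":[0,0,0],"spin":0,"claw":55},{"xyz":[0,0,0],"spin":0,"claw":55},{"xyz":[0,0,0],"spin":0,"claw":55}]'

```text
time: 4.2
ee_pos: [0.5947, -0.0353, 0.5024]
tool_rot: [-0.113, 0.994, -0.006, -0.007]
force: [-0.3, 0.8, -0.9]
grip_width: 0.0468
```

```bash
cat > st.py <<'E'
import sys
from h import *
np.set_printoptions(precision=4,suppress=True)
o=manip.get_obs(); M=R.from_quat(o['tool_rot']).as_matrix()
print('t',o['time'],'p',o['ee_pos'],'yawx',np.degrees(np.arctan2(M[1,0],M[0,0])).round(2),'tilt',M[:2,2],'j7',o['joint_positions'][6].round(3),'F',o['force'],'M',o['moment'],'w',o['grip_width'])
if len(sys.argv)>1: print('tool cm to target',M.T@(np.array(eval(sys.argv[1]))-o['ee_pos'])*100)
E
python3 st.py '[.603,-.0186,.388]'
```

```text
t 4.2 p [ 0.5947 -0.0353  0.5024] yawx -167.04 tilt [-0.0134 -0.0131] j7 1.511 F [-0.292   0.7641 -0.9165] M [-0.0372 -0.0312  0.0065] w 0.04676385651768164
tool cm to target [-1.3681  1.5549 11.4089]
```

The pose drifts and tilts slightly while spinning, so I'll aim with the grasp point instead of the TCP.

```bash
cat >> st.py <<'E'
g=o['ee_pos']+.155*M[:,2]; print('grasp pt',g)
if len(sys.argv)>2:
    print('tool cm grasp to target',M.T@(np.array(eval(sys.argv[2]))-g)*100)
E
python3 st.py '[0,0,0]' '[.603,-.0186,.2335]' | tail -2
```

```text
grasp pt [ 0.5926 -0.0374  0.3475]
tool cm grasp to target [-1.6148  1.7064 11.3561]
```

drive_tool --motion '[{"xyz":[-0.6,0.6,0],"spin":-1,"claw":55},{"xyz":[-0.6,0.6,0],"spin":-1,"claw":55},{"xyz":[-0.4,0.5,0],"spin":0,"claw":55},{"xyz":[0,0,1],"spin":0,"claw":55},{"xyz":[0,0,1.5],"spin":0,"claw":55},{"xyz":[0,0,1],"spin":0,"claw":55},{"xyz":[0,0,0.5],"spin":0,"claw":55},{"xyz":[0,0,0],"spin":0,"claw":55}]'

```text
time: 5.0
ee_pos: [0.6063, -0.013, 0.4571]
tool_rot: [-0.131, 0.991, -0.006, -0.008]
force: [1.6, 0.0, -0.6]
grip_width: 0.0467
```

```bash
python3 st.py '[0,0,0]' '[.603,-.0186,.2335]'; python3 look.py w2.png '[.603,-.0186,.24]' '(100,75,4)'
python3 - <<'E'
import re
s=open('fit.py').read()
s=s.replace("c=pickle.load(open('w.pkl','rb'))","c=pickle.load(open('w.pkl','rb'))\nuc=proj(c,[.603,-.0186,.245])[0].astype(int)").replace("u0,v0,W,H=300,170,70,70","u0,v0,W,H=uc[0]-55,uc[1]-55,110,110").replace("S=6","S=4")
s=s[:s.index("for d in range(0,60,10)")]
open('fit.py','w').write(s)
E
python3 fit.py
```

```text
t 5.0 p [ 0.6063 -0.013   0.4571] yawx -164.98 tilt [-0.015  -0.0131] j7 1.475 F [ 1.5558  0.0448 -0.6125] M [-0.0066  0.0213  0.0521] w 0.04674809558065641
tool cm to target [57.3983 17.3754 46.5984]
grasp pt [ 0.604  -0.015   0.3022]
tool cm grasp to target [ 0.0677 -0.2595  6.8707]
crop origin 214 146 scale 4 expect [314.913  221.9055]
[ 0.6063 -0.013   0.4571] [-0.9657 -0.2591  0.0179] [ 0.6385  0.4944 -0.9341  1.5723  0.4165  1.302   1.4751] 5.0
[ 0.6038 -0.0184  0.2497] yaw mod60 deg 14.304620745472766 IoU 0.8622620380739082
```

View pics/fit.png

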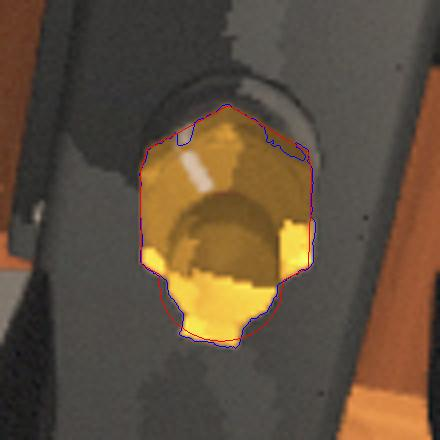

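The fit is now tight: centre (0.6037, -0.0184), corners at 14.5°, and the white line visible on the flat at about -135°. Now I'll descend and grip.

drive_tool --motion '[{"xyz":[0.05,-0.25,0.5],"spin":0,"claw":55},{"xyz":[0,0,1.2],"spin":0,"claw":55},{"xyz":[0,0,1.4],"spin":0,"claw":55},{"xyz":[0,0,1.4],"spin":0,"claw":55},{"xyz":[0,0,1.2],"spin":0,"claw":55},{"xyz":[0,0,0.6],"spin":0,"claw":55},{"xyz":[0,0,0.3],"spin":0,"claw":55},{"xyz":[0,0,0],"spin":0,"claw":55}]'

```text
time: 5.85
ee_pos: [0.6054, -0.0172, 0.3855]
tool_rot: [-0.13, 0.991, -0.005, -0.008]
force: [0.8, -0.3, -0.4]
grip_width: 0.047
```

```bash
python3 st.py '[0,0,0]' '[.6037,-.0185,.2335]'
```

```text
t 5.85 p [ 0.6054 -0.0172  0.3855] yawx -165.02 tilt [-0.015 -0.013] j7 1.435 F [ 0.8339 -0.2578 -0.3753] M [-0.0525  0.0094 -0.0309] w 0.04702910558705944
tool cm to target [57.3488 17.6474 39.4215]
grasp pt [ 0.6031 -0.0192  0.2305]
tool cm grasp to target [-0.0676  0.0484 -0.3028]
```

drive_tool --motion '[{"xyz":[-0.05,0.05,-0.3],"spin":0,"claw":55},{"xyz":[0,0,0],"spin":0,"claw":0},{"xyz":[0,0,0],"spin":0,"claw":0},{"xyz":[0,0,0],"spin":0,"claw":0},{"xyz":[0,0,0],"spin":0,"claw":0},{"xyz":[0,0,0],"spin":0,"claw":0},{"xyz":[0,0,0],"spin":0,"claw":0},{"xyz":[0,0,0],"spin":0,"claw":0}]'

```text
time: 6.65
ee_pos: [0.606, -0.0161, 0.3897]
tool_rot: [-0.13, 0.991, -0.006, -0.008]
force: [0.5, 0.1, -3.5]
grip_width: 0.0259
```

```bash
python3 st.py '[0,0,0]' '[.6037,-.0185,.2335]'
```

```text
t 6.65 p [ 0.606  -0.0161  0.3897] yawx -165.01 tilt [-0.0137 -0.0129] j7 1.436 F [ 0.5492  0.1029 -3.457 ] M [ 0.1789 -0.0944  0.0178] w 0.025932755645629205
tool cm to target [57.4663 17.5882 39.7746]
grasp pt [ 0.6039 -0.0181  0.2348]
tool cm grasp to target [ 0.0235 -0.0302  0.1273]
```

drive_tool --motion '[{"xyz":[0,0,0],"spin":3,"claw":0},{"xyz":[0,0,0],"spin":3,"claw":0},{"xyz":[0,0,0.01],"spin":3,"claw":0},{"xyz":[0,0,0],"spin":3,"claw":0},{"xyz":[0,0,0],"spin":3,"claw":0},{"xyz":[0,0,0.01],"spin":3,"claw":0},{"xyz":[0,0,0],"spin":3,"claw":0},{"xyz":[0,0,0],"spin":3,"claw":0}]'

```text
time: 7.45
ee_pos: [0.606, -0.0163, 0.3896]
tool_rot: [0.086, 0.996, -0.007, -0.006]
force: [1.5, -0.7, -4.5]
grip_width: 0.0259
```

```bash
python3 st.py '[0,0,0]' '[.6037,-.0185,.2345]'
```

```text
t 7.45 p [ 0.606  -0.0163  0.3896] yawx 170.12 tilt [-0.0137 -0.0129] j7 1.048 F [ 1.4526 -0.7043 -4.4577] M [ 0.1833 -0.1436  0.1002] w 0.025901267342572625
tool cm to target [59.5369 -8.1978 39.7626]
grasp pt [ 0.6039 -0.0183  0.2346]
tool cm grasp to target [ 0.0146 -0.0199  0.0123]
```

The free-turn torque is 0.1, as described. I'll go on in small steps, checking the moment at each.

drive_tool --motion '[{"xyz":[0,0,0],"spin":1.5,"claw":0},{"xyz":[0,0,0],"spin":1.5,"claw":0},{"xyz":[0,0,0.01],"spin":1.5,"claw":0},{"xyz":[0,0,0],"spin":1.5,"claw":0},{"xyz":[0,0,0],"spin":1.5,"claw":0},{"xyz":[0,0,0],"spin":1.5,"claw":0},{"xyz":[0,0,0],"spin":1.5,"claw":0},{"xyz":[0,0,0],"spin":1.5,"claw":0}]'

```text
time: 8.25
ee_pos: [0.606, -0.0164, 0.3895]
tool_rot: [0.197, 0.98, -0.008, -0.006]
force: [0.7, -0.4, -3.1]
grip_width: 0.0259
```

```bash
python3 st.py | head -1
```

```text
t 8.25 p [ 0.606  -0.0164  0.3895] yawx 157.29 tilt [-0.0139 -0.013 ] j7 0.846 F [ 0.6747 -0.4112 -3.0934] M [ 0.0883 -0.1074  0.0643] w 0.02593272966937759
```

drive_tool --motion '[{"xyz":[0,0,0],"spin":1.5,"claw":0},{"xyz":[0,0,0],"spin":1.5,"claw":0},{"xyz":[0,0,0.01],"spin":1.5,"claw":0},{"xyz":[0,0,0],"spin":1.5,"claw":0},{"xyz":[0,0,0],"spin":1.5,"claw":0},{"xyz":[0,0,0],"spin":1.5,"claw":0},{"xyz":[0,0,0],"spin":1.5,"claw":0},{"xyz":[0,0,0],"spin":1.5,"claw":0}]'

```text
time: 9.05
ee_pos: [0.606, -0.0165, 0.3894]
tool_rot: [0.307, 0.952, -0.008, -0.005]
force: [-0.2, -0.4, -2.8]
grip_width: 0.0258
```

```bash
python3 st.py | head -1
```

```text
t 9.05 p [ 0.606  -0.0165  0.3894] yawx 144.2 tilt [-0.0139 -0.0131] j7 0.639 F [-0.2086 -0.4383 -2.807 ] M [ 0.1059 -0.0223  0.1061] w 0.02580011492055467
```

drive_tool --motion '[{"xyz":[0,0,0],"spin":1.5,"claw":0},{"xyz":[0,0,0],"spin":1.5,"claw":0},{"xyz":[0,0,0.01],"spin":1.5,"claw":0},{"xyz":[0,0,0],"spin":1.5,"claw":0},{"xyz":[0,0,0],"spin":1.5,"claw":0},{"xyz":[0,0,0],"spin":1.5,"claw":0},{"xyz":[0,0,0],"spin":1.5,"claw":0},{"xyz":[0,0,0],"spin":1.5,"claw":0}]'

```text
time: 9.85
ee_pos: [0.6059, -0.0166, 0.3893]
tool_rot: [0.414, 0.91, -0.009, -0.004]
force: [-0.3, -0.9, -2.5]
grip_width: 0.0259
```

```bash
python3 st.py | head -1
```

```text
t 9.85 p [ 0.6059 -0.0166  0.3893] yawx 131.1 tilt [-0.0141 -0.0133] j7 0.431 F [-0.2704 -0.8559 -2.531 ] M [0.0369 0.0252 0.1323] w 0.025897871781854258
```

drive_tool --motion '[{"xyz":[0,0,0],"spin":1.5,"claw":0},{"xyz":[0,0,0],"spin":1.5,"claw":0},{"xyz":[0,0,0.01],"spin":1.5,"claw":0},{"xyz":[0,0,0],"spin":1.5,"claw":0},{"xyz":[0,0,0],"spin":1.5,"claw":0},{"xyz":[0,0,0],"spin":1.5,"claw":0},{"xyz":[0,0,0],"spin":1.5,"claw":0},{"xyz":[0,0,0],"spin":1.5,"claw":0}]'

```text
time: 10.65
ee_pos: [0.6059, -0.0166, 0.3892]
tool_rot: [0.515, 0.857, -0.009, -0.003]
force: [-0.9, -0.3, -1.3]
grip_width: 0.0255
```

```bash
python3 st.py | head -1
```

```text
t 10.65 p [ 0.6059 -0.0166  0.3892] yawx 118.01 tilt [-0.0143 -0.0134] j7 0.223 F [-0.9386 -0.2852 -1.2509] M [-0.0022  0.1323  0.0611] w 0.025470921225523257
```

drive_tool --motion '[{"xyz":[0,0,0],"spin":1.5,"claw":0},{"xyz":[0,0,0],"spin":1.5,"claw":0},{"xyz":[0,0,0.01],"spin":1.5,"claw":0},{"xyz":[0,0,0],"spin":1.5,"claw":0},{"xyz":[0,0,0],"spin":1.5,"claw":0},{"xyz":[0,0,0],"spin":1.5,"claw":0},{"xyz":[0,0,0],"spin":1.5,"claw":0},{"xyz":[0,0,0],"spin":1.5,"claw":0}]'

```text
time: 11.45
ee_pos: [0.6058, -0.0166, 0.3891]
tool_rot: [0.609, 0.793, -0.01, -0.002]
force: [-1.2, -0.4, -1.9]
grip_width: 0.026
```

```bash
python3 st.py | head -1
```

```text
t 11.45 p [ 0.6058 -0.0166  0.3891] yawx 104.93 tilt [-0.0146 -0.0135] j7 0.014 F [-1.1532 -0.448  -1.9192] M [-0.0413  0.2038  0.069 ] w 0.025978862914579633
```

drive_tool --motion '[{"xyz":[0,0,0],"spin":1.5,"claw":0},{"xyz":[0,0,0],"spin":1.5,"claw":0},{"xyz":[0,0,0.01],"spin":1.5,"claw":0},{"xyz":[0,0,0],"spin":1.5,"claw":0},{"xyz":[0,0,0],"spin":1.5,"claw":0},{"xyz":[0,0,0],"spin":1.5,"claw":0},{"xyz":[0,0,0],"spin":1.5,"claw":0},{"xyz":[0,0,0],"spin":1.5,"claw":0}]'

```text
time: 12.25
ee_pos: [0.6057, -0.0166, 0.389]
tool_rot: [0.696, 0.718, -0.01, -0.001]
force: [-1.4, -1.3, -1.7]
grip_width: 0.0259
```

```bash
python3 st.py | head -1
```

```text
t 12.25 p [ 0.6057 -0.0166  0.389 ] yawx 91.85 tilt [-0.0147 -0.0137] j7 -0.196 F [-1.3948 -1.3133 -1.7191] M [-0.0518  0.3095  0.4556] w 0.025884305673527543
```

The moment jumped to 0.456, so the ferrule is met and the nut is finger-tight. It happened within the last 13° of turn, between tool yaw 104.9° and 91.9°. The nut's corners now stand at 31.85° (mod 60). Next I'll release, lift and go to the spanner.

drive_tool --motion '[{"xyz":[0,0,0],"spin":0,"claw":55},{"xyz":[0,0,0],"spin":0,"claw":55},{"xyz":[0,0,0],"spin":0,"claw":55},{"xyz":[0,0,0],"spin":0,"claw":55},{"xyz":[0,0,-1],"spin":0,"claw":55},{"xyz":[0,0,-2],"spin":0,"claw":55},{"xyz":[0,0,-3],"spin":0,"claw":55},{"xyz":[0,0,-4],"spin":0,"claw":55}]'

```text
time: 13.05
ee_pos: [0.6069, -0.0151, 0.4899]
tool_rot: [0.696, 0.718, -0.011, -0.003]
force: [-0.4, -0.2, 1.5]
grip_width: 0.047
```

```bash
python3 st.py '[0,0,0]' '[.468,.244,.28]'
```

```text
t 13.05 p [ 0.6069 -0.0151  0.4899] yawx 91.86 tilt [-0.0201 -0.0121] j7 -0.155 F [-0.3876 -0.2001  1.4812] M [-0.0527 -0.075   0.0398] w 0.046960813842444105
tool cm to target [  4.0447 -59.5922  50.1835]
grasp pt [ 0.6038 -0.017   0.335 ]
tool cm grasp to target [ 26.5893 -12.6144   5.4529]
```

drive_tool --motion '[{"xyz":[3.4,-1.6,0],"spin":0,"claw":55},{"xyz":[3.4,-1.6,0],"spin":0,"claw":55},{"xyz":[3.4,-1.6,0],"spin":0,"claw":55},{"xyz":[3.4,-1.6,0],"spin":0,"claw":55},{"xyz":[3.4,-1.6,0],"spin":0,"claw":55},{"xyz":[3.4,-1.6,0],"spin":0,"claw":55},{"xyz":[3.4,-1.6,0],"spin":0,"claw":55},{"xyz":[2.4,-1.2,0],"spin":0,"claw":55}]'

```text
time: 13.85
ee_pos: [0.4709, 0.2496, 0.5012]
tool_rot: [0.698, 0.716, -0.006, 0.002]
force: [-0.3, 0.1, 0.2]
grip_width: 0.0468
```

drive_tool --motion '[{"xyz":[0,0,0],"spin":-8.5,"claw":55},{"xyz":[0,0,0],"spin":-8.5,"claw":55},{"xyz":[0,0,0],"spin":-8.5,"claw":55},{"xyz":[0,0,0],"spin":-8.5,"claw":55},{"xyz":[0,0,0],"spin":-8.5,"claw":55},{"xyz":[0,0,0],"spin":-8.5,"claw":55},{"xyz":[0,0,0],"spin":-8.5,"claw":55},{"xyz":[0,0,0],"spin":-8.5,"claw":55}]'

```text
time: 14.65
ee_pos: [0.4663, 0.2558, 0.5086]
tool_rot: [0.169, 0.986, -0.005, 0.002]
force: [-0.3, 0.7, 0.2]
grip_width: 0.0468
```

drive_tool --motion '[{"xyz":[0,0,0],"spin":-8.5,"claw":55},{"xyz":[0,0,0],"spin":-8.5,"claw":55},{"xyz":[0,0,0],"spin":0,"claw":55},{"xyz":[0,0,0],"spin":0,"claw":55},{"xyz":[0,0,0],"spin":0,"claw":55},{"xyz":[0,0,0],"spin":0,"claw":55},{"xyz":[0,0,0],"spin":0,"claw":55},{"xyz":[0,0,0],"spin":0,"claw":55}]'

```text
time: 15.45
ee_pos: [0.4658, 0.2562, 0.5121]
tool_rot: [0.025, 1.0, -0.005, 0.003]
force: [0.2, 0.3, -0.3]
grip_width: 0.0469
```

```bash
python3 st.py '[0,0,0]' '[.453,.244,.28]'; python3 look.py w3.png '[.49,.244,.021]' '(200,150,2)'
```

```text
t 15.45 p [0.4658 0.2562 0.5121] yawx 177.13 tilt [ 0.0054 -0.0099] j7 0.757 F [ 0.207   0.2736 -0.2683] M [-0.0061  0.002   0.0197] w 0.04692859822789987
tool cm to target [ 45.5423 -27.4254  51.2098]
grasp pt [0.4666 0.2546 0.3571]
tool cm grasp to target [ 1.3554 -1.0577  7.715 ]
crop origin 115 25 scale 2 expect [315.0617 175.9917]
[0.4658 0.2562 0.5121] [-0.9987  0.05   -0.0059] [ 0.2191  0.2678 -0.9381  1.6814  0.2343  1.3087  0.7569] 15.45
```

View pics/w3.png

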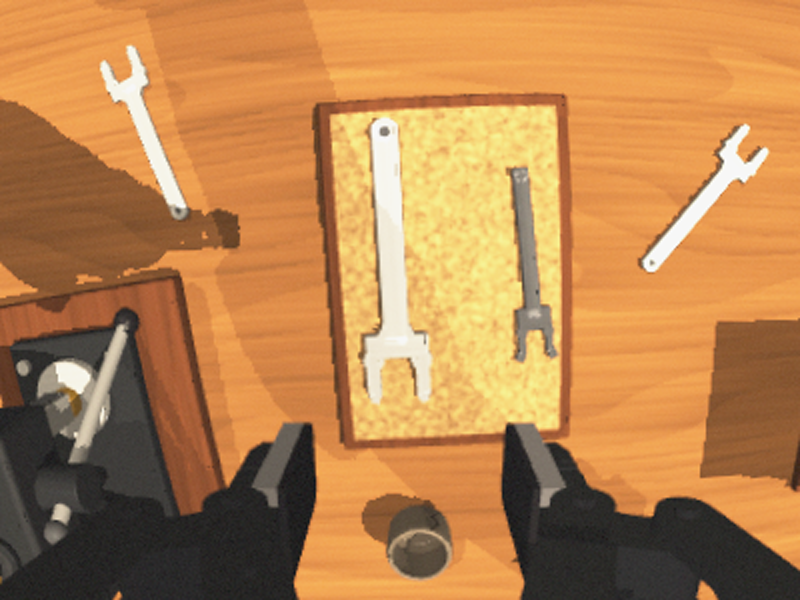

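The board shows the bright spanner with its handle end at (384,118) and jaw tips at (375,400) and (424,399); it is clearly the largest of the four. I'll work out its pose.

Run:
```python
from h import *
import pickle
np.set_printoptions(precision=4,suppress=True)
c=pickle.load(open('w.pkl','rb'))
f=lambda x,y:at_z(c,115+(x+.5)/2-.5,25+(y+.5)/2-.5,.021)
P={n:f(*p) for n,p in dict(end=(384,118),hL=(376,200),hR=(400,200),h2L=(383,325),h2R=(410,325),tipL=(375,401),tipR=(424,400),headL=(362,350),headR=(432,350)).items()}
for n,p in P.items(): print(n,p[:2])
t=(P['tipL']+P['tipR'])/2; d=t-P['end']; print('len',np.linalg.norm(d),'head',np.degrees(np.arctan2(d[1],d[0])),'centre',t-d/np.linalg.norm(d)*.02)
a=(P['h2L']+P['h2R']-P['hL']-P['hR']); print(np.degrees(np.arctan2(a[1],a[0])))
d/=np.linalg.norm(d)
for s in (.09,.1): print(s,t-d*(.02+s))
```

```text
end [0.3511 0.2388]
hL [0.4118 0.2298]
hR [0.4128 0.2475]
h2L [0.5069 0.2296]
h2R [0.5078 0.2502]
tipL [0.5682 0.2196]
tipR [0.5691 0.2584]
headL [0.5259 0.2122]
headR [0.5284 0.2662]
len 0.21751240624042542 head 0.034041350868045626 centre [0.5486 0.239  0.021 ]
0.7861617230848933
0.09 [0.4586 0.2389 0.021 ]
0.1 [0.4486 0.2389 0.021 ]
```

drive_tool --motion '[{"xyz":[0.65,-0.75,3],"spin":-1.5,"claw":55},{"xyz":[0.6,-0.75,4],"spin":-1.5,"claw":55},{"xyz":[0,0,4],"spin":0,"claw":55},{"xyz":[0,0,4],"spin":0,"claw":55},{"xyz":[0,0,4],"spin":0,"claw":55},{"xyz":[0,0,3],"spin":0,"claw":55},{"xyz":[0,0,2],"spin":0,"claw":55},{"xyz":[0,0,0],"spin":0,"claw":55}]'

```text
time: 16.3
ee_pos: [0.454, 0.2391, 0.2644]
tool_rot: [-0.001, 1.0, -0.004, 0.004]
force: [-0.9, 0.3, 1.0]
grip_width: 0.0471
```

```bash
python3 st.py '[0,0,0]' '[.4535,.2392,.0325]'
```

```text
t 16.3 p [0.454  0.2391 0.2644] yawx -179.91 tilt [ 0.008  -0.0085] j7 0.578 F [-0.8693  0.2937  0.978 ] M [0.0112 0.0416 0.0054] w 0.047087188444654066
tool cm to target [ 45.6419 -23.612   26.279 ]
grasp pt [0.4552 0.2378 0.1094]
tool cm grasp to target [0.2292 0.2099 7.6873]
```

drive_tool --motion '[{"xyz":[0.2,0.2,1.5],"spin":0,"claw":48},{"xyz":[0,0,1.5],"spin":0,"claw":48},{"xyz":[0,0,1.5],"spin":0,"claw":48},{"xyz":[0,0,1.2],"spin":0,"claw":48},{"xyz":[0,0,0.6],"spin":0,"claw":48},{"xyz":[0,0,0.3],"spin":0,"claw":48},{"xyz":[0,0,0],"spin":0,"claw":48},{"xyz":[0,0,0],"spin":0,"claw":48}]'

```text
time: 17.1
ee_pos: [0.4536, 0.2414, 0.1958]
tool_rot: [-0.0, 1.0, -0.004, 0.006]
force: [-0.3, -0.5, 0.6]
grip_width: 0.041
```

```bash
python3 st.py '[0,0,0]' '[.4535,.2392,.0325]'
```

```text
t 17.1 p [0.4536 0.2414 0.1958] yawx -179.96 tilt [ 0.0113 -0.0072] j7 0.478 F [-0.2555 -0.4747  0.5638] M [ 0.0115 -0.002  -0.0395] w 0.04102358806954147
tool cm to target [ 45.5952 -23.9738  19.2388]
grasp pt [0.4554 0.2403 0.0408]
tool cm grasp to target [ 0.1958 -0.1034  0.8326]
```

drive_tool --motion '[{"xyz":[0.15,-0.1,0.4],"spin":0,"claw":48},{"xyz":[0,0,0.3],"spin":0,"claw":48},{"xyz":[0,0,0.05],"spin":0,"claw":48},{"xyz":[0,0,0],"spin":0,"claw":0},{"xyz":[0,0,0],"spin":0,"claw":0},{"xyz":[0,0,0],"spin":0,"claw":0},{"xyz":[0,0,0],"spin":0,"claw":0},{"xyz":[0,0,0],"spin":0,"claw":0}]'

```text
time: 17.9
ee_pos: [0.4524, 0.2402, 0.189]
tool_rot: [-0.0, 1.0, -0.004, 0.007]
force: [-0.5, 0.4, -2.2]
grip_width: 0.0179
```

```bash
python3 st.py '[0,0,0]' '[.4535,.2392,.0325]'
```

```text
t 17.9 p [0.4524 0.2402 0.189 ] yawx -179.98 tilt [ 0.0131 -0.0071] j7 0.466 F [-0.4826  0.3681 -2.1507] M [0.0568 0.0248 0.01  ] w 0.017891664602518016
tool cm to target [ 45.4892 -23.8795  18.474 ]
grasp pt [0.4544 0.2391 0.034 ]
tool cm grasp to target [0.0926 0.0061 0.15  ]
```

It's gripped: 17.9 mm reading on the 20 mm handle, about 94 mm behind the centre. I'll record the wrench in the tool frame and lift.

```bash
cat > wr.py <<'E'
import sys,pickle,os
from h import *
np.set_printoptions(precision=4,suppress=True)
o=manip.get_obs(); M=R.from_quat(o['tool_rot']).as_matrix()
if not os.path.exists('wt.pkl'):
    pickle.dump((M.T@(np.array([.5486,.2391,.012])-o['ee_pos']),M.T@R.from_euler('z',.3,degrees=True).as_matrix()),open('wt.pkl','wb'))
p,Q=pickle.load(open('wt.pkl','rb')); P=o['ee_pos']+M@p; W=M@Q
psi=np.degrees(np.arctan2(W[1,0],W[0,0]))
print('t',o['time'],'tcp',o['ee_pos'],'wrench',P,'psi',psi.round(2),'pitch/roll',W[2,:2],'F',o['force'],'Mz',o['moment'][2].round(3),'j7',o['joint_positions'][6].round(3),'w',o['grip_width'].round(4))
if len(sys.argv)>1:
    x,y,z,ps=eval(sys.argv[1]); Z=R.from_euler('z',ps-psi,degrees=True).as_matrix()
    # tool shift if spin is done about TCP as well: final TCP
    T=np.array([x,y,z])-Z@M@p; print('spin',psi-ps,'tool cm (present axes)',M.T@(T-o['ee_pos'])*100,'(final axes)',(Z@M).T@(T-o['ee_pos'])*100)
E
python3 wr.py '(.5613,-.0449,.285,31.85)'
```

```text
Traceback (most recent call last):
  File "wr.py", line 9, in <module>
    print('t',o['time'],'tcp',o['ee_pos'],'wrench',P,'psi',psi.round(2),'pitch/roll',W[2,:2],'F',o['force'],'Mz',o['moment'][2].round(3),'j7',o['joint_positions'][6].round(3),'w',o['grip_width'].round(4))
                                                                                                                                                                                   ^^^^^^^^^^^^^^^^^^^^^
AttributeError: 'float' object has no attribute 'round'
```

drive_tool --motion '[{"xyz":[0,0,-1],"spin":0,"claw":0},{"xyz":[0,0,-3],"spin":0,"claw":0},{"xyz":[0,0,-4],"spin":0,"claw":0},{"xyz":[0,0,-5],"spin":0,"claw":0},{"xyz":[0,0,-5],"spin":0,"claw":0},{"xyz":[0,0,-5],"spin":0,"claw":0},{"xyz":[0,0,-3.5],"spin":0,"claw":0},{"xyz":[0,0,0],"spin":0,"claw":0}]'

```text
time: 18.7
ee_pos: [0.4464, 0.2433, 0.4634]
tool_rot: [-0.003, 1.0, -0.004, 0.004]
force: [0.3, 0.8, -2.0]
grip_width: 0.0174
```

```bash
python3 wr.py '(.5613,-.0449,.285,31.85)'
```

```text
Traceback (most recent call last):
  File "wr.py", line 9, in <module>
    print('t',o['time'],'tcp',o['ee_pos'],'wrench',P,'psi',psi.round(2),'pitch/roll',W[2,:2],'F',o['force'],'Mz',o['moment'][2].round(3),'j7',o['joint_positions'][6].round(3),'w',o['grip_width'].round(4))
                                                                                                                                                                                   ^^^^^^^^^^^^^^^^^^^^^
AttributeError: 'float' object has no attribute 'round'
```

The pickle was written before the print failed, so I only need to fix the print.

```bash
sed -i "s/o\['grip_width'\].round(4)/round(o['grip_width'],4)/" wr.py; python3 wr.py '(.5613,-.0449,.29,31.85)'
```

```text
t 18.7 tcp [0.4464 0.2433 0.4634] wrench [0.5418 0.2425 0.286 ] psi 0.59 pitch/roll [-0.0045 -0.001 ] F [ 0.2681  0.8001 -2.0221] Mz 0.012 j7 0.801 w 0.0174
spin -31.25558533889524 tool cm (present axes) [ -3.1111 -33.7194  -0.1011] (final axes) [ 14.8338 -30.4395  -0.2822]
```

drive_tool --motion '[{"xyz":[0,0,-0.5],"spin":-5,"claw":0},{"xyz":[0,0,-0.5],"spin":-7,"claw":0},{"xyz":[0,0,-0.5],"spin":-7,"claw":0},{"xyz":[0,0,0],"spin":-7,"claw":0},{"xyz":[0,0,0],"spin":-5.2,"claw":0},{"xyz":[0,0,0],"spin":0,"claw":0},{"xyz":[0,0,0],"spin":0,"claw":0},{"xyz":[0,0,0],"spin":0,"claw":0}]'

```text
time: 19.5
ee_pos: [0.4431, 0.2431, 0.4774]
tool_rot: [-0.28, 0.96, -0.006, 0.001]
force: [0.6, -0.4, -2.6]
grip_width: 0.0177
```

```bash
python3 wr.py '(.5613,-.0449,.29,31.85)'
```

```text
t 19.5 tcp [0.4431 0.2431 0.4774] wrench [0.5233 0.2917 0.299 ] psi 32.85 pitch/roll [-0.0143 -0.0058] F [ 0.584  -0.4378 -2.6468] Mz 0.003 j7 1.339 w 0.0177
spin 0.9993421869218793 tool cm (present axes) [ 14.9104 -30.2348   1.311 ] (final axes) [ 14.3806 -30.4902   1.3137]
```

drive_tool --motion '[{"xyz":[1.2,-2.6,0],"spin":0.5,"claw":0},{"xyz":[2.0,-4.1,0],"spin":0.5,"claw":0},{"xyz":[2.0,-4.1,0],"spin":0,"claw":0},{"xyz":[2.0,-4.1,0],"spin":0,"claw":0},{"xyz":[2.0,-4.1,0],"spin":0,"claw":0},{"xyz":[2.0,-4.1,0],"spin":0,"claw":0},{"xyz":[2.0,-4.1,0],"spin":0,"claw":0},{"xyz":[1.0,-2.4,0],"spin":0,"claw":0}]'

```text
time: 20.3
ee_pos: [0.475, -0.0912, 0.481]
tool_rot: [-0.268, 0.963, -0.006, 0.002]
force: [1.5, 0.7, -2.7]
grip_width: 0.0176
```

```bash
python3 wr.py '(.5613,-.0449,.29,31.85)'; python3 look.py w4.png '[.603,-.0186,.24]' '(110,80,3.5)'
```

```text
t 20.3 tcp [ 0.475  -0.0912  0.481 ] wrench [ 0.5565 -0.0447  0.3027] psi 31.38 pitch/roll [-0.0133 -0.0062] F [ 1.5409  0.744  -2.7124] Mz 0.032 j7 2.106 w 0.0176
spin -0.4689642622260841 tool cm (present axes) [-0.3953 -0.3245  1.2787] (final axes) [-0.3925 -0.3278  1.2788]
crop origin 207 283 scale 3.5 expect [317.9903 363.0652]
[ 0.475  -0.0912  0.481 ] [-0.8562 -0.5166  0.0001] [ 0.9507  0.1633 -0.9108  1.8362  0.1501  1.2012  2.1064] 20.3
```

View pics/w4.png

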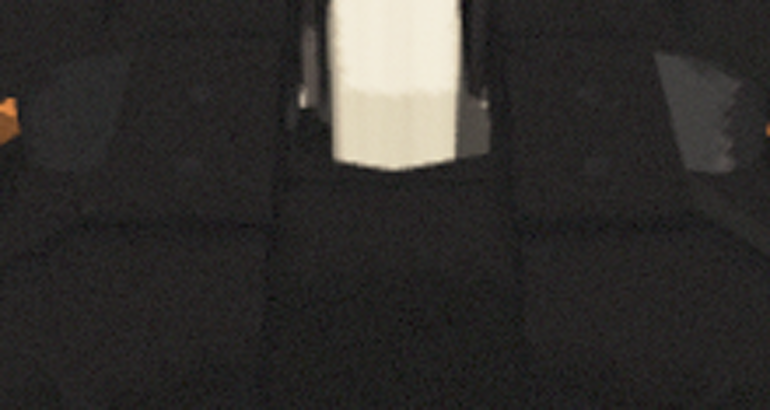

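The view is blocked: only the handle between the fingers shows, at (395,90) in the crop. The pads align the handle with the tool, so I'll set that heading in the record and descend to the staging point 50 mm behind the nut.

```bash
python3 - <<'E'
import pickle
from h import *
p,Q=pickle.load(open('wt.pkl','rb')); Q=Q@R.from_euler('z',-.28,degrees=True).as_matrix(); print(p,Q)
pickle.dump((p,Q),open('wt.pkl','wb'))
E
python3 wr.py '(.5613,-.0447,.2295,31.85)'
```

```text
[-9.38971457e-02  8.35519499e-05  1.78244405e-01] [[-9.99914135e-01  1.86804969e-05 -1.31042838e-02]
 [ 1.11185362e-04  9.99975083e-01 -7.05843869e-03]
 [ 1.31038254e-02 -7.05928963e-03 -9.99889222e-01]]
t 20.35 tcp [ 0.4754 -0.0945  0.4808] wrench [ 0.5571 -0.0483  0.3025] psi 30.9 pitch/roll [-0.0134 -0.0063] F [-0.9476 -6.9218 -2.5113] Mz -0.014 j7 2.108 w 0.0176
spin -0.9477441135938527 tool cm (present axes) [-0.5462  0.0354  7.2999] (final axes) [-0.5451  0.0264  7.3   ]
```

drive_tool --motion '[{"xyz":[-0.3,0,0.8],"spin":-0.5,"claw":0},{"xyz":[-0.25,0,1.2],"spin":-0.5,"claw":0},{"xyz":[0,0,1.4],"spin":0,"claw":0},{"xyz":[0,0,1.4],"spin":0,"claw":0},{"xyz":[0,0,1.0],"spin":0,"claw":0},{"xyz":[0,0,0.5],"spin":0,"claw":0},{"xyz":[0,0,0.2],"spin":0,"claw":0},{"xyz":[0,0,0],"spin":0,"claw":0}]'

```text
time: 21.15
ee_pos: [0.4804, -0.0885, 0.4085]
tool_rot: [-0.276, 0.961, -0.005, 0.001]
force: [0.2, -0.1, -2.7]
grip_width: 0.0178
```

```bash
python3 wr.py '(.5613,-.0447,.2295,31.85)'
python3 - <<'E'
from h import *
ims=[]
for n in('scene','side'):
    c=cap(n); u,v=proj(c,[.585,-.03,.235])[0].astype(int); print(n,u-32,v-24)
    ims.append(cv2.resize(c['pixels'][v-24:v+24,u-32:u+32,::-1],None,fx=6.25,fy=6.25,interpolation=cv2.INTER_CUBIC))
cv2.imwrite('pics/s5.png',np.hstack(ims))
E
```

```text
t 21.15 tcp [ 0.4804 -0.0885  0.4085] wrench [ 0.5607 -0.0404  0.2302] psi 32.02 pitch/roll [-0.0146 -0.0033] F [ 0.2407 -0.1374 -2.6839] Mz -0.043 j7 2.027 w 0.0178
spin 0.16913385486829924 tool cm (present axes) [ 0.1746 -0.3696  0.07  ] (final axes) [ 0.1735 -0.3701  0.07  ]
scene 231 159
side 286 115
```

View pics/s5.png

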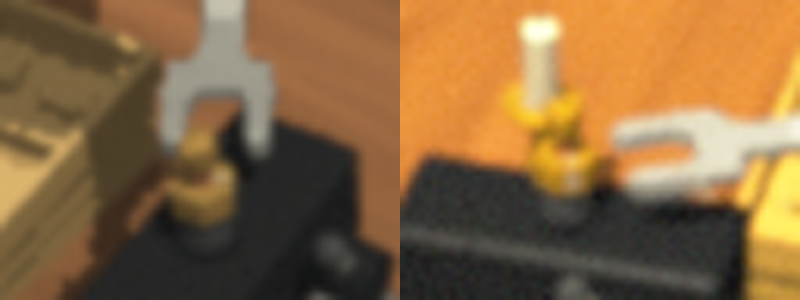

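The spanner is level with the nut. In the side view its tips are at (615,132) and (635,188), with the nut at (565,168). I'll compare that with my prediction.

```bash
python3 - <<'E'
from h import *
import pickle
np.set_printoptions(precision=1,suppress=True)
o=manip.get_obs(); M=R.from_quat(o['tool_rot']).as_matrix()
p,Q=pickle.load(open('wt.pkl','rb')); P=o['ee_pos']+M@p; W=M@Q
L=np.array([[.02,.0185,.009],[.02,-.0185,.009],[-.017,0,.009]])
N=np.array([[.6037,-.0184,.2403],[.6037,-.0184,.2683]])
from cell import manip as m
for n,x0,y0,k in(('scene',231,159,0),('side',286,115,400)):
    c=m.capture(n); q=proj(c,np.vstack([P+L@W.T,N])); print(n,((q-[x0,y0]+.5)*6.25+[k,0]))
E
python3 wr.py '(.5613,-.0447,.2295,31.85)'
```

```text
scene [[254.  138.2]
 [172.7 139. ]
 [217.5  81.8]
 [201.3 181.1]
 [196.2 136.6]]
side [[628.9 175.9]
 [611.4 130.6]
 [695.9 141.7]
 [560.5 154.6]
 [559.3 105.5]]
t 21.35 tcp [ 0.4805 -0.0888  0.4091] wrench [ 0.561  -0.0408  0.2308] psi 31.99 pitch/roll [-0.0141 -0.0043] F [ 0.4806  0.4541 -2.6464] Mz 0.02 j7 2.027 w 0.0176
spin 0.1385831263390891 tool cm (present axes) [ 0.1753 -0.3212  0.1356] (final axes) [ 0.1745 -0.3216  0.1356]
```

The prediction matches to about 1 mm. I'll correct laterally and then slide on.

drive_tool --motion '[{"xyz":[0.1,-0.2,0.1],"spin":0,"claw":0},{"xyz":[0,-0.12,0],"spin":0,"claw":0},{"xyz":[0,0,0],"spin":0,"claw":0},{"xyz":[0,0,0],"spin":0,"claw":0},{"xyz":[-0.4,0,0],"spin":0,"claw":0},{"xyz":[-0.4,0,0],"spin":0,"claw":0},{"xyz":[0,0,0],"spin":0,"claw":0},{"xyz":[0,0,0],"spin":0,"claw":0}]'

```text
time: 22.15
ee_pos: [0.489, -0.0879, 0.4089]
tool_rot: [-0.275, 0.961, -0.006, 0.002]
force: [-0.1, 0.6, -2.0]
grip_width: 0.0177
```

```bash
python3 wr.py '(.6037,-.0184,.2295,31.85)'
```

```text
t 22.15 tcp [ 0.489  -0.0879  0.4089] wrench [ 0.5698 -0.0401  0.2307] psi 31.95 pitch/roll [-0.0133 -0.0056] F [-0.1141  0.5902 -1.9552] Mz 0.059 j7 2.011 w 0.0177
spin 0.09843731672802392 tool cm (present axes) [-4.0219  0.066   0.1136] (final axes) [-4.0218  0.0729  0.1135]
```

drive_tool --motion '[{"xyz":[-0.3,0.07,0.1],"spin":0,"claw":0},{"xyz":[-0.4,0,0],"spin":0,"claw":0},{"xyz":[-0.4,0,0],"spin":0,"claw":0},{"xyz":[-0.4,0,0],"spin":0,"claw":0},{"xyz":[-0.3,0,0],"spin":0,"claw":0},{"xyz":[-0.2,0,0],"spin":0,"claw":0},{"xyz":[0,0,0],"spin":0,"claw":0},{"xyz":[0,0,0],"spin":0,"claw":0}]'

```text
time: 22.95
ee_pos: [0.5073, -0.0755, 0.4076]
tool_rot: [-0.275, 0.961, -0.006, 0.002]
force: [0.2, 0.1, -2.8]
grip_width: 0.0177
```

```bash
python3 wr.py '(.6037,-.0184,.2295,31.85)'
```

```text
t 22.95 tcp [ 0.5073 -0.0755  0.4076] wrench [ 0.588  -0.0276  0.2294] psi 31.97 pitch/roll [-0.0133 -0.0052] F [ 0.2106  0.0665 -2.7632] Mz 0.001 j7 1.96 w 0.0177
spin 0.11702618745896487 tool cm (present axes) [-1.8156 -0.0295 -0.011 ] (final axes) [-1.8157 -0.0257 -0.0111]
```

Free of contact so far. Now the remaining 18 mm.

drive_tool --motion '[{"xyz":[-0.3,-0.02,0],"spin":0,"claw":0},{"xyz":[-0.4,0,0],"spin":0,"claw":0},{"xyz":[-0.4,0,0],"spin":0,"claw":0},{"xyz":[-0.3,0,0],"spin":0,"claw":0},{"xyz":[-0.2,0,0],"spin":0,"claw":0},{"xyz":[-0.1,0,0],"spin":0,"claw":0},{"xyz":[0,0,0],"spin":0,"claw":0},{"xyz":[0,0,0],"spin":0,"claw":0}]'

```text
time: 23.75
ee_pos: [0.5226, -0.0667, 0.4071]
tool_rot: [-0.275, 0.961, -0.006, 0.0]
force: [-1.6, -0.3, -1.2]
grip_width: 0.0174
```

```bash
python3 wr.py '(.6037,-.0184,.2295,31.85)'
```

```text
t 23.75 tcp [ 0.5226 -0.0667  0.4071] wrench [ 0.6028 -0.019   0.2286] psi 31.91 pitch/roll [-0.0163 -0.0047] F [-1.562  -0.2913 -1.2477] Mz 0.019 j7 1.923 w 0.0174
spin 0.05965880564118109 tool cm (present axes) [-0.1057  0.0171 -0.0915] (final axes) [-0.1056  0.0173 -0.0915]
```

The jaws are seated on the nut, within 1 mm. I aim for a nut turn of about 85°, because contact was met up to 13° before the last stop. Adding about 4.8° of jaw slack, the wrench should end near psi -58°. First swing:

drive_tool --motion '[{"xyz":[-0.03,0.33,0],"spin":2,"claw":0},{"xyz":[-0.02,0.49,0],"spin":3,"claw":0},{"xyz":[-0.02,0.66,0],"spin":4,"claw":0},{"xyz":[-0.02,0.66,0],"spin":4,"claw":0},{"xyz":[-0.02,0.66,0],"spin":4,"claw":0},{"xyz":[-0.02,0.66,0],"spin":4,"claw":0},{"xyz":[-0.02,0.49,0],"spin":3,"claw":0},{"xyz":[-0.01,0.33,0],"spin":2,"claw":0}]'

```text
time: 24.55
ee_pos: [0.5087, -0.0255, 0.4067]
tool_rot: [-0.043, 0.999, -0.006, 0.002]
force: [-1.3, -1.2, -2.5]
grip_width: 0.0178
```

```bash
cat >> wr.py <<'E'
N=np.array([.6037,-.0184]); d=(P[:2]-N); h=W[:2,0]/np.linalg.norm(W[:2,0]); print('wrench centre rel nut: along heading %.4f, left %.4f'%(d@h,h[0]*d[1]-h[1]*d[0]))
E
python3 wr.py
```

```text
t 24.55 tcp [ 0.5087 -0.0255  0.4067] wrench [ 0.6029 -0.0196  0.2287] psi 4.94 pitch/roll [-0.01   -0.0058] F [-1.2607 -1.2167 -2.5333] Mz 0.352 j7 1.42 w 0.0178
wrench centre rel nut: along heading -0.0008, left -0.0011
```

drive_tool --motion '[{"xyz":[-0.04,0.43,0],"spin":2,"claw":0},{"xyz":[-0.02,0.59,0],"spin":3.5,"claw":0},{"xyz":[-0.02,0.68,0],"spin":4,"claw":0},{"xyz":[-0.02,0.68,0],"spin":4,"claw":0},{"xyz":[-0.02,0.68,0],"spin":4,"claw":0},{"xyz":[-0.02,0.68,0],"spin":4,"claw":0},{"xyz":[-0.02,0.59,0],"spin":3.5,"claw":0},{"xyz":[-0.01,0.4,0],"spin":2.5,"claw":0}]'

```text
time: 25.35
ee_pos: [0.5157, 0.0214, 0.406]
tool_rot: [0.205, 0.979, -0.007, 0.003]
force: [-0.6, -2.6, -1.8]
grip_width: 0.0176
```

```bash
python3 wr.py
```

```text
t 25.35 tcp [0.5157 0.0214 0.406 ] wrench [ 0.6024 -0.0191  0.2287] psi -23.69 pitch/roll [-0.0034 -0.006 ] F [-0.6145 -2.6319 -1.8045] Mz 0.305 j7 0.844 w 0.0176
wrench centre rel nut: along heading -0.0009, left -0.0011
```

drive_tool --motion '[{"xyz":[-0.04,0.36,0],"spin":2,"claw":0},{"xyz":[-0.02,0.53,0],"spin":3,"claw":0},{"xyz":[-0.02,0.68,0],"spin":4,"claw":0},{"xyz":[-0.02,0.68,0],"spin":4,"claw":0},{"xyz":[-0.02,0.68,0],"spin":4,"claw":0},{"xyz":[-0.02,0.68,0],"spin":4,"claw":0},{"xyz":[-0.02,0.51,0],"spin":3,"claw":0},{"xyz":[-0.01,0.35,0],"spin":2,"claw":0}]'

```text
time: 26.15
ee_pos: [0.5427, 0.0576, 0.4047]
tool_rot: [0.428, 0.904, -0.008, 0.004]
force: [-1.2, -2.3, -1.9]
grip_width: 0.0179
```

```bash
python3 wr.py
```

```text
t 26.15 tcp [0.5427 0.0576 0.4047] wrench [ 0.6023 -0.0184  0.2279] psi -50.74 pitch/roll [ 0.0017 -0.0043] F [-1.2    -2.326  -1.9429] Mz 0.2 j7 0.31 w 0.0179
wrench centre rel nut: along heading -0.0009, left -0.0010
```

drive_tool --motion '[{"xyz":[-0.03,0.27,0],"spin":1.6,"claw":0},{"xyz":[-0.02,0.33,0],"spin":2,"claw":0},{"xyz":[-0.02,0.33,0],"spin":2,"claw":0},{"xyz":[-0.01,0.16,0],"spin":1,"claw":0},{"xyz":[0,0,0],"spin":0,"claw":0},{"xyz":[0,0,0],"spin":0,"claw":0},{"xyz":[0,0,0],"spin":0,"claw":0},{"xyz":[0,0,0],"spin":0,"claw":0}]'

```text
time: 26.95
ee_pos: [0.5517, 0.0641, 0.4042]
tool_rot: [0.481, 0.877, -0.009, 0.004]
force: [-1.2, -1.2, -1.6]
grip_width: 0.0172
```

```bash
python3 wr.py
python3 - <<'E'
from h import *
ims=[]
for n in('scene','side'):
    c=cap(n); u,v=proj(c,[.604,-.018,.235])[0].astype(int); print(n,u-32,v-24)
    ims.append(cv2.resize(c['pixels'][v-24:v+24,u-32:u+32,::-1],None,fx=6.25,fy=6.25,interpolation=cv2.INTER_CUBIC))
cv2.imwrite('pics/s6.png',np.hstack(ims))
E
```

```text
t 26.95 tcp [0.5517 0.0641 0.4042] wrench [ 0.6021 -0.0184  0.2275] psi -57.44 pitch/roll [ 0.0024 -0.0045] F [-1.2383 -1.1773 -1.6194] Mz 0.268 j7 0.185 w 0.0172
wrench centre rel nut: along heading -0.0008, left -0.0014
scene 230 164
side 279 116
```

The wrench stands at psi -57.4°, so the nut should have turned about 84.5°. I'll back off 4° inside the slack, then pull straight off along the handle.

drive_tool --motion '[{"xyz":[0,-0.3,0],"spin":-2,"claw":0},{"xyz":[0,-0.3,0],"spin":-2,"claw":0},{"xyz":[0,0,0],"spin":0,"claw":0},{"xyz":[0,0,0],"spin":0,"claw":0},{"xyz":[0,0,0],"spin":0,"claw":0},{"xyz":[0,0,0],"spin":0,"claw":0},{"xyz":[0,0,0],"spin":0,"claw":0},{"xyz":[0,0,0],"spin":0,"claw":0}]'

```text
time: 27.85
ee_pos: [0.5472, 0.0609, 0.4046]
tool_rot: [0.45, 0.893, -0.008, 0.004]
force: [0.6, -0.7, -2.1]
grip_width: 0.0177
```

```bash
python3 wr.py
```

```text
t 27.85 tcp [0.5472 0.0609 0.4046] wrench [ 0.6031 -0.0178  0.2278] psi -53.54 pitch/roll [ 0.0017 -0.0035] F [ 0.587  -0.7111 -2.1309] Mz -0.035 j7 0.257 w 0.0177
wrench centre rel nut: along heading -0.0009, left -0.0001
```

drive_tool --motion '[{"xyz":[0.4,0,0],"spin":0,"claw":0},{"xyz":[0.7,0,0],"spin":0,"claw":0},{"xyz":[0.9,0,0],"spin":0,"claw":0},{"xyz":[1.0,0,0],"spin":0,"claw":0},{"xyz":[1.0,0,0],"spin":0,"claw":0},{"xyz":[1.0,0,0],"spin":0,"claw":0},{"xyz":[1.0,0,0],"spin":0,"claw":0},{"xyz":[0,0,0],"spin":0,"claw":0}]'

```text
time: 28.65
ee_pos: [0.5113, 0.1091, 0.404]
tool_rot: [0.452, 0.892, -0.009, 0.008]
force: [1.0, 0.8, -3.0]
grip_width: 0.0177
```

```bash
python3 wr.py '(.6,.18,.30,-53)'
cat > nutfit.py <<'E'
# coarse nut yaw from the fixed cameras: save enlarged crops
from h import *
ims=[]
for n in('scene','side'):
    c=cap(n); u,v=proj(c,[.604,-.018,.24])[0].astype(int); print(n,u-20,v-15)
    ims.append(cv2.resize(c['pixels'][v-15:v+15,u-20:u+20,::-1],None,fx=10,fy=10,interpolation=cv2.INTER_CUBIC))
cv2.imwrite('pics/n7.png',np.hstack(ims))
E
python3 nutfit.py
```

```text
t 28.65 tcp [0.5113 0.1091 0.404 ] wrench [0.568  0.0295 0.2278] psi -53.77 pitch/roll [ 0.0088 -0.001 ] F [ 0.9615  0.7793 -2.9594] Mz -0.027 j7 0.158 w 0.0177
spin -0.7655577295033069 tool cm (present axes) [10.0917 11.2841 -7.529 ] (final axes) [ 9.9393 11.4201 -7.5268]
wrench centre rel nut: along heading -0.0597, left -0.0005
scene 242 172
side 291 124
```

View pics/n7.png

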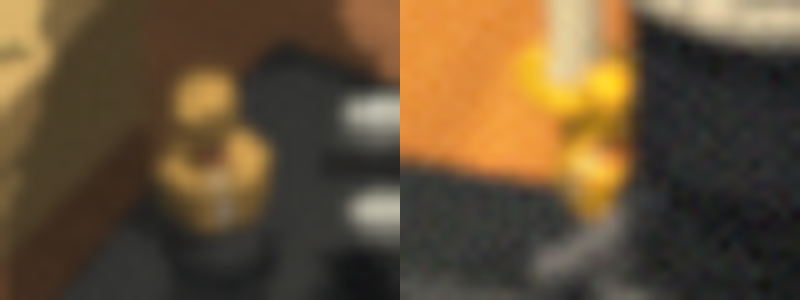

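The white line now shows at (222,200) in the scene crop, on the flat facing the camera. I'll check its predicted place while lifting and turning the spanner.

drive_tool --motion '[{"xyz":[0.5,0,-1],"spin":0,"claw":0},{"xyz":[0.5,0,-1.5],"spin":-7,"claw":0},{"xyz":[0,0,-1.5],"spin":-8,"claw":0},{"xyz":[0,0,-1.5],"spin":-8,"claw":0},{"xyz":[0,0,0],"spin":-8,"claw":0},{"xyz":[0,0,0],"spin":-8,"claw":0},{"xyz":[0,0,0],"spin":-8,"claw":0},{"xyz":[0,0,0],"spin":-5.5,"claw":0}]'

```text
time: 29.55
ee_pos: [0.5059, 0.1174, 0.4662]
tool_rot: [-0.004, 1.0, -0.011, 0.005]
force: [0.4, -0.1, -1.8]
grip_width: 0.0173
```

```bash
python3 wr.py '(.5486,.2391,.10,0)'
python3 - <<'E'
from h import *
import pickle
c=manip.capture('scene')
for a in (20,30,37,45,55):
    t=np.radians(a); P=[[.6037+.0135*np.cos(t),-.0184+.0135*np.sin(t),z] for z in (.227,.2335,.240)]
    print(a,((proj(c,P)-[242,172]+.5)*10).round(0).tolist())
print('cup',((proj(c,[.6037,-.0184,.269])-[242,172]+.5)*10).round(0))
E
```

```text
t 29.55 tcp [0.5059 0.1174 0.4662] wrench [0.6014 0.1142 0.2889] psi 0.44 pitch/roll [-0.0041 -0.0158] F [ 0.3539 -0.1486 -1.8375] Mz -0.036 j7 1.093 w 0.0173
spin 0.4444209594468534 tool cm (present axes) [ 5.3449 13.0359 18.5466] (final axes) [ 5.4425 12.9953 18.5466]
wrench centre rel nut: along heading -0.0013, left 0.1326
20 [[203.0, 227.0], [201.0, 211.0], [199.0, 194.0]]
30 [[211.0, 227.0], [210.0, 211.0], [208.0, 195.0]]
37 [[217.0, 227.0], [216.0, 211.0], [214.0, 195.0]]
45 [[224.0, 226.0], [222.0, 210.0], [220.0, 194.0]]
55 [[232.0, 224.0], [230.0, 208.0], [229.0, 192.0]]
cup [[204.  87.]]
```

The scene view puts the mark at about 41°, against 37° predicted, but it is too coarse (1 px ≈ 11°). Before laying the spanner down I'll take a sharper look with the wrist camera by shifting over in +x.

drive_tool --motion '[{"xyz":[-1.5,0,0],"spin":0.4,"claw":0},{"xyz":[-2.7,0,0],"spin":0,"claw":0},{"xyz":[-3,0,0],"spin":0,"claw":0},{"xyz":[-3,0,0],"spin":0,"claw":0},{"xyz":[-3,0,0],"spin":0,"claw":0},{"xyz":[-2.5,0,0],"spin":0,"claw":0},{"xyz":[-1,0,0],"spin":0,"claw":0},{"xyz":[0,0,0],"spin":0,"claw":0}]'

```text
time: 30.4
ee_pos: [0.6795, 0.1157, 0.4713]
tool_rot: [0.009, 1.0, -0.013, 0.005]
force: [-0.3, -0.2, -2.6]
grip_width: 0.0173
```

```bash
python3 look.py w8.png '[.6037,-.0184,.24]' '(50,37,6)'; python3 fit.py
```

```text
crop origin 90 76 scale 6 expect [140.951  113.1437]
[0.6795 0.1157 0.4713] [-0.9998  0.0175 -0.0106] [ 0.2493  0.587  -0.7432  1.3359  0.4203  1.3695  1.0599] 30.4
[ 0.6022 -0.0247  0.2915] yaw mod60 deg 16.702004574980577 IoU 0.3578544385456545
```

View pics/fit.png

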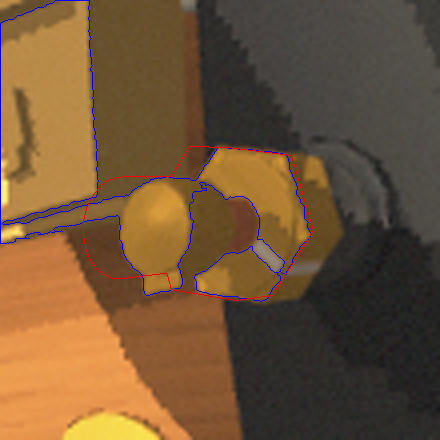

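The view is clear. The nut's top corners are at about (218,148), (290,155), (310,233) and (268,298), and the white line runs on top from (257,246) to (284,268). The mask caught the box behind, so I'll use these points directly.

```bash
python3 - <<'E'
from h import *
import pickle
from scipy.optimize import least_squares
np.set_printoptions(precision=4,suppress=True)
c=pickle.load(open('w.pkl','rb')); uc=proj(c,[.603,-.0186,.245])[0].astype(int)
f=lambda p:at_z(c,uc[0]-55+(p[0]+.5)/4-.5,uc[1]-55+(p[1]+.5)/4-.5,.2397)[:2]
C=np.array([f(p) for p in((218,148),(290,155),(310,233),(268,298))]); print(C)
d=np.diff(C,axis=0); print('edges',np.linalg.norm(d,axis=1),'edge dir mod60',np.degrees(np.arctan2(d[:,1],d[:,0]))%60)
m=np.array([f(p) for p in((257,246),(284,268))]); e=m[1]-m[0]; print('mark dir',np.degrees(np.arctan2(e[1],e[0])))
def r(q):
    a=q[2]+np.array([3,2,1,0])*0
    b=np.arctan2(C[:,1]-q[1],C[:,0]-q[0]); k=np.round((b-q[2])/(np.pi/3)); t=q[2]+k*np.pi/3
    return (C-np.c_[q[0]+.0156*np.cos(t),q[1]+.0156*np.sin(t)]).ravel()
for y0 in (0,.3,.6,.9):
    s=least_squares(r,[.6037,-.0184,y0]); print(s.x[:2],np.degrees(s.x[2])%60,s.cost**.5)
g=m.mean(0)-s.x[:2]; print('mark bearing from axis',np.degrees(np.arctan2(g[1],g[0])),np.linalg.norm(g))
E
python3 wr.py '(.5486,.2391,.10,0)'
```

```text
[[ 0.5885 -0.0232]
 [ 0.592  -0.007 ]
 [ 0.6066 -0.0034]
 [ 0.6175 -0.0136]]
edges [0.0166 0.015  0.0149] edge dir mod60 [17.7388 13.7674 16.7919]
mark dir 51.14126854816583
[ 0.6031 -0.0182] 17.01455908147301 0.0007807786626157579
[ 0.6031 -0.0182] 17.01471559037781 0.0007807786617086538
[ 0.6031 -0.0182] 17.014797036035638 0.0007807786627090119
[ 0.6031 -0.0182] 17.014396129794022 0.0007807786675150351
mark bearing from axis 40.228306060324115 0.009055070976291556
t 30.45 tcp [0.6789 0.1158 0.4714] wrench [0.7746 0.1098 0.2942] psi -0.99 pitch/roll [-0.0025 -0.0181] F [-0.1283 -1.1854 -2.1922] Mz 0.034 j7 1.06 w 0.0179
spin -0.9867048946641901 tool cm (present axes) [23.0256 12.8622 18.8573] (final axes) [22.809  13.2533 18.8498]
wrench centre rel nut: along heading 0.1687, left 0.1311
```

Vision gives the corners at about 17°, where contact geometry predicted 7°. I'll check with a careful silhouette fit of the nut alone, on images I already have.

```bash
cat > fit2.py <<'E'
from h import *
import pickle,sys
from scipy.optimize import differential_evolution as DE
np.set_printoptions(precision=4,suppress=True)
c=pickle.load(open('w.pkl','rb')); uc=proj(c,[.603,-.0186,.245])[0].astype(int); S=8;u0,v0=uc[0]-55,uc[1]-55
im=cv2.resize(c['pixels'][v0:v0+110,u0:u0+110],None,fx=S,fy=S,interpolation=cv2.INTER_CUBIC)
h=cv2.cvtColor(im,cv2.COLOR_RGB2HSV).astype(int); reg=np.zeros(im.shape[:2],bool)
x0,x1,y0,y1=[k*S//4 for k in eval(sys.argv[1])]; reg[y0:y1,x0:x1]=1
m=(h[...,1]>95)&(h[...,2]>75)&(h[...,0]>9)&(h[...,0]<40)
m=cv2.morphologyEx(m.astype(np.uint8),cv2.MORPH_CLOSE,np.ones((41,41)))>0
cv=lambda P:((proj(c,P)-[u0,v0]+.5)*S-.5)
dz=float(sys.argv[2]); A=np.arange(6)*np.pi/3
def ren(p):
    M=np.zeros(m.shape,np.uint8)
    P=[[p[0]+.0156*np.cos(t+p[2]),p[1]+.0156*np.sin(t+p[2]),z-dz] for t in A for z in(.228,.241)]
    cv2.fillConvexPoly(M,np.round(cv2.convexHull(cv(P).astype(np.float32))).astype(np.int32),1);return M>0
cost=lambda p:-float((ren(p)&m&reg).sum())/float(((ren(p)|m)&reg).sum())
r=DE(cost,[(.595,.612),(-.027,-.010),(0,np.pi/3)],seed=2,maxiter=60); print(r.x[:2],np.degrees(r.x[2]),-r.fun)
for d in range(0,60,4):
    q=DE(lambda p:cost([p[0],p[1],np.radians(d)]),[(.595,.612),(-.027,-.010)],seed=1,maxiter=15,popsize=8); print(d,round(-q.fun,4),end='; ')
o=im[...,::-1].copy()
for k,col in((m&reg,(255,0,0)),(ren(r.x),(0,0,255))): cv2.drawContours(o,cv2.findContours(k.astype(np.uint8),0,1)[0],-1,col,1)
cv2.imwrite('pics/fit2.png',o[y0-80:y1+80,x0-160:x1+80])
E
python3 fit2.py '(212,360,130,320)' .0013
```

```text
[ 0.603  -0.0188] 15.355222281225359 0.958191403655072
0 0.9016; 4 0.9143; 8 0.9283; 12 0.9485; 16 0.9591; 20 0.9395; 24 0.927; 28 0.9155; 32 0.9037; 36 0.8962; 40 0.8895; 44 0.8848; 48 0.884; 52 0.8854; 56 0.8916;
```

View pics/fit2.png

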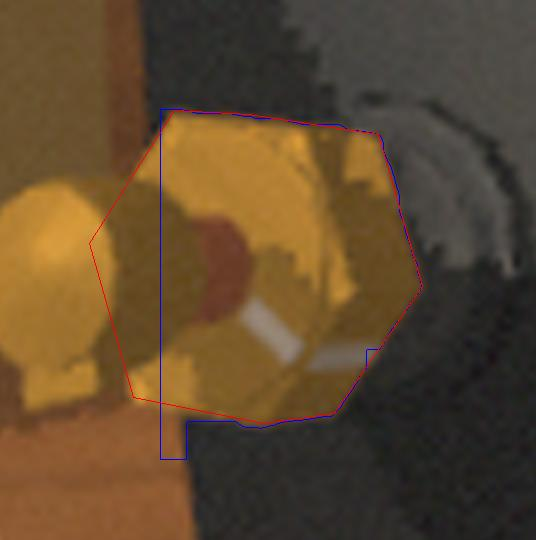

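The silhouette fit is tight: corners at 15.4° ±1°. The nut has therefore turned 179° in all, about 76° of it by spanner, and 76–89° from the ferrule. That is somewhat short, so about 7–8° more is worthwhile. First I'll check whether the spanner has yawed in the grip.

```bash
cat > hy.py <<'E'
from h import *
import sys,pickle
np.set_printoptions(precision=4,suppress=True)
c=pickle.load(open('w.pkl','rb')) if len(sys.argv)<2 else cap('wrist')
h=cv2.cvtColor(c['pixels'],cv2.COLOR_RGB2HSV).astype(int)
Mt=R.from_quat(c['obs']['tool_rot']).as_matrix(); T=np.array(c['tool_from_camera']); K=np.array(c['intrinsics'])
def tool(u,v,z=.168):
    x=(u-K[0,2])/K[0,0];y=(v-K[1,2])/K[1,1];r=np.hypot(x,y)+1e-12
    d=T[:3,:3]@[x/r*np.sin(r),y/r*np.sin(r),np.cos(r)]; o=T[:3,3]; return o+d*(z-o[2])/d[2]
L=[];Rr=[]
for v in range(150,300,6):
    row=(h[v,:,1]<70)&(h[v,:,2]>120); idx=np.where(row[270:370])[0]+270
    if len(idx)<15: continue
    # longest run
    s=np.split(idx,np.where(np.diff(idx)>2)[0]+1); s=max(s,key=len)
    a,b=tool(s[0]-.5,v),tool(s[-1]+.5,v); print(v,s[0],s[-1],a[:2],b[:2],'w',(b-a)[1].round(4)); L.append(a[:2]);Rr.append(b[:2])
E
python3 hy.py
```

```text
150 297 340 [ 0.0517 -0.0101] [0.0517 0.0094] w 0.0196
156 298 340 [ 0.049  -0.0097] [0.049  0.0095] w 0.0192
162 298 340 [ 0.0463 -0.0097] [0.0463 0.0095] w 0.0192
168 298 340 [ 0.0435 -0.0098] [0.0436 0.0096] w 0.0193
174 298 340 [ 0.0408 -0.0098] [0.0408 0.0096] w 0.0194
180 298 340 [ 0.038  -0.0098] [0.038  0.0096] w 0.0195
186 298 340 [ 0.0352 -0.0099] [0.0353 0.0097] w 0.0196
192 298 340 [ 0.0324 -0.0099] [0.0324 0.0097] w 0.0197
198 299 339 [ 0.0296 -0.0095] [0.0296 0.0093] w 0.0188
204 299 339 [ 0.0267 -0.0095] [0.0267 0.0094] w 0.0189
210 300 339 [ 0.0238 -0.0091] [0.0238 0.0094] w 0.0186
216 301 339 [ 0.0209 -0.0087] [0.0209 0.0095] w 0.0182
222 302 337 [ 0.0179 -0.0083] [0.0179 0.0086] w 0.0169
228 302 337 [ 0.0149 -0.0083] [0.0149 0.0087] w 0.017
234 301 336 [ 0.0118 -0.0089] [0.0119 0.0083] w 0.0171
240 302 336 [ 0.0087 -0.0084] [0.0088 0.0083] w 0.0168
246 302 335 [ 0.0056 -0.0085] [0.0056 0.0079] w 0.0164
252 303 336 [ 0.0024 -0.0081] [0.0024 0.0085] w 0.0166
258 319 336 [-0.0008 -0.0003] [-0.0009  0.0085] w 0.0088
264 303 320 [-0.0042 -0.0082] [-0.0042  0.0007] w 0.0089
270 303 317 [-0.0076 -0.0083] [-0.0076 -0.0008] w 0.0075
276 302 337 [-0.0111 -0.0088] [-0.0111  0.0093] w 0.0181
282 301 337 [-0.0146 -0.0094] [-0.0146  0.0094] w 0.0188
288 301 338 [-0.0183 -0.0095] [-0.0182  0.01  ] w 0.0195
294 301 338 [-0.022  -0.0096] [-0.0219  0.0101] w 0.0197
```

The handle is straight in the grip. So the extra lag was jaw slack and flare plus elastic give under load: psi -57.4° held corresponds to the nut at -44.5°. I'll re-engage parallel to the nut and go to psi ≈ -64.5°, which adds about 7°.

```bash
python3 wr.py '(.5645,.0202,.30,-44.6)'
```

```text
t 30.45 tcp [0.6789 0.1158 0.4714] wrench [0.7746 0.1098 0.2942] psi -0.99 pitch/roll [-0.0025 -0.0181] F [-0.1283 -1.1854 -2.1922] Mz 0.034 j7 1.06 w 0.0179
spin 43.61329510533581 tool cm (present axes) [17.8993 -2.8452 -0.7003] (final axes) [ 11.0079 -14.4112  -0.3361]
wrench centre rel nut: along heading 0.1687, left 0.1311
```

drive_tool --motion '[{"xyz":[2,0,0],"spin":0,"claw":0},{"xyz":[3,0,0],"spin":0,"claw":0},{"xyz":[3,0,0],"spin":0,"claw":0},{"xyz":[3,0,0],"spin":0,"claw":0},{"xyz":[3,0,0],"spin":0,"claw":0},{"xyz":[2,0,0],"spin":0,"claw":0},{"xyz":[1,0,0],"spin":0,"claw":0},{"xyz":[0,0,0],"spin":0,"claw":0}]'

```text
time: 31.25
ee_pos: [0.497, 0.1199, 0.4703]
tool_rot: [0.014, 1.0, -0.015, 0.006]
force: [1.1, -0.3, -2.7]
grip_width: 0.018
```

drive_tool --motion '[{"xyz":[0,0,0],"spin":6,"claw":0},{"xyz":[0,0,0],"spin":7,"claw":0},{"xyz":[0,0,0],"spin":7,"claw":0},{"xyz":[0,0,0],"spin":7,"claw":0},{"xyz":[0,0,0],"spin":7,"claw":0},{"xyz":[0,0,0],"spin":6,"claw":0},{"xyz":[0,0,0],"spin":3,"claw":0},{"xyz":[0,0,0],"spin":0,"claw":0}]'

```text
time: 32.05
ee_pos: [0.5015, 0.1188, 0.4714]
tool_rot: [0.397, 0.918, -0.011, 0.012]
force: [-0.2, 0.8, -1.8]
grip_width: 0.0173
```

```bash
python3 wr.py '(.5645,.0202,.2285,-44.6)'
```

```text
t 32.05 tcp [0.5015 0.1188 0.4714] wrench [0.5682 0.0453 0.2961] psi -46.77 pitch/roll [ 0.0172 -0.0035] F [-0.1854  0.8063 -1.751 ] Mz -0.002 j7 0.3 w 0.0173
spin -2.1682960089695698 tool cm (present axes) [-1.3686 -2.2926  6.8325] (final axes) [-1.2781 -2.3505  6.8304]
wrench centre rel nut: along heading -0.0707, left 0.0178
```

drive_tool --motion '[{"xyz":[-0.4,-0.8,0],"spin":-1.1,"claw":0},{"xyz":[-0.5,-1.0,0.3],"spin":-1.0,"claw":0},{"xyz":[-0.3,-0.5,1.2],"spin":0,"claw":0},{"xyz":[0,0,1.5],"spin":0,"claw":0},{"xyz":[0,0,1.5],"spin":0,"claw":0},{"xyz":[0,0,1.2],"spin":0,"claw":0},{"xyz":[0,0,0.6],"spin":0,"claw":0},{"xyz":[0,0,0],"spin":0,"claw":0}]'

```text
time: 32.85
ee_pos: [0.4964, 0.0911, 0.4041]
tool_rot: [0.377, 0.926, -0.011, 0.011]
force: [-0.4, 0.4, -3.2]
grip_width: 0.0175
```

```bash
python3 wr.py '(.6037,-.0184,.2285,-44.6)'
```

```text
t 32.85 tcp [0.4964 0.0911 0.4041] wrench [0.566  0.0207 0.2286] psi -44.24 pitch/roll [ 0.0154 -0.0041] F [-0.3544  0.351  -3.2117] Mz -0.022 j7 0.351 w 0.0175
spin 0.36255223146454085 tool cm (present axes) [-5.4303 -0.1028  0.1684] (final axes) [-5.4309 -0.0684  0.1681]
wrench centre rel nut: along heading -0.0543, left 0.0017
```

drive_tool --motion '[{"xyz":[-0.2,-0.12,0],"spin":0.4,"claw":0},{"xyz":[-0.4,0,0.05],"spin":0,"claw":0},{"xyz":[-0.5,0,0.05],"spin":0,"claw":0},{"xyz":[-0.6,0,0],"spin":0,"claw":0},{"xyz":[-0.6,0,0],"spin":0,"claw":0},{"xyz":[-0.4,0,0],"spin":0,"claw":0},{"xyz":[-0.2,0,0],"spin":0,"claw":0},{"xyz":[0,0,0],"spin":0,"claw":0}]'

```text
time: 33.65
ee_pos: [0.5189, 0.0677, 0.4057]
tool_rot: [0.38, 0.925, -0.01, 0.012]
force: [0.2, 0.4, -3.3]
grip_width: 0.0176
```

```bash
python3 wr.py '(.6037,-.0184,.2285,-44.6)'
```

```text
t 33.65 tcp [0.5189 0.0677 0.4057] wrench [ 0.5884 -0.0033  0.2304] psi -44.71 pitch/roll [ 0.0174 -0.0018] F [ 0.1602  0.4368 -3.2829] Mz -0.059 j7 0.386 w 0.0176
spin -0.11230157471287328 tool cm (present axes) [-2.1428 -0.0186  0.2605] (final axes) [-2.1428 -0.0228  0.2606]
wrench centre rel nut: along heading -0.0215, left 0.0000
```

drive_tool --motion '[{"xyz":[-0.3,0,0.1],"spin":0,"claw":0},{"xyz":[-0.4,-0.02,0.1],"spin":0,"claw":0},{"xyz":[-0.5,0,0.03],"spin":0,"claw":0},{"xyz":[-0.4,0,0],"spin":0,"claw":0},{"xyz":[-0.3,0,0],"spin":0,"claw":0},{"xyz":[-0.1,0,0],"spin":0,"claw":0},{"xyz":[0,0,0],"spin":0,"claw":0},{"xyz":[0,0,0],"spin":0,"claw":0}]'

```text
time: 34.45
ee_pos: [0.5337, 0.0531, 0.4036]
tool_rot: [0.38, 0.925, -0.01, 0.011]
force: [-1.2, -0.0, -1.6]
grip_width: 0.0174
```

```bash
python3 wr.py '(.6037,-.0184,.2285,-44.6)'
```

```text
t 34.45 tcp [0.5337 0.0531 0.4036] wrench [ 0.603  -0.0175  0.2281] psi -44.63 pitch/roll [ 0.0155 -0.0024] F [-1.2211 -0.002  -1.5751] Mz 0.02 j7 0.41 w 0.0174
spin -0.03211793214409653 tool cm (present axes) [-0.1084 -0.0194 -0.0359] (final axes) [-0.1084 -0.0194 -0.0359]
wrench centre rel nut: along heading -0.0011, left 0.0001
```

Engaged with no force at psi -44.6°. I'll turn partway and check where the torque sets in.

drive_tool --motion '[{"xyz":[0,0.26,0],"spin":1.6,"claw":0},{"xyz":[-0.01,0.33,0],"spin":2,"claw":0},{"xyz":[-0.01,0.33,0],"spin":2,"claw":0},{"xyz":[-0.01,0.3,0],"spin":1.8,"claw":0},{"xyz":[0,0.16,0],"spin":1,"claw":0},{"xyz":[0,0,0],"spin":0,"claw":0},{"xyz":[0,0,0],"spin":0,"claw":0},{"xyz":[0,0,0],"spin":0,"claw":0}]'

```text
time: 35.25
ee_pos: [0.544, 0.0621, 0.4034]
tool_rot: [0.448, 0.894, -0.01, 0.012]
force: [-0.4, 0.4, -2.9]
grip_width: 0.0174
```

```bash
python3 wr.py
```

```text
t 35.25 tcp [0.544  0.0621 0.4034] wrench [ 0.6026 -0.0182  0.2282] psi -53.26 pitch/roll [0.0175 0.0007] F [-0.4139  0.4488 -2.8625] Mz 0.136 j7 0.247 w 0.0174
wrench centre rel nut: along heading -0.0008, left -0.0007
```

Load sets in at about -53°, consistent with the earlier end. I'll continue to about -64.5°.

drive_tool --motion '[{"xyz":[-0.02,0.27,0],"spin":1.6,"claw":0},{"xyz":[-0.01,0.34,0],"spin":2,"claw":0},{"xyz":[-0.01,0.34,0],"spin":2,"claw":0},{"xyz":[-0.01,0.34,0],"spin":2,"claw":0},{"xyz":[-0.01,0.27,0],"spin":1.6,"claw":0},{"xyz":[0,0.18,0],"spin":1.1,"claw":0},{"xyz":[0,0,0],"spin":0,"claw":0},{"xyz":[0,0,0],"spin":0,"claw":0}]'

```text
time: 36.05
ee_pos: [0.5594, 0.0713, 0.403]
tool_rot: [0.532, 0.847, -0.009, 0.012]
force: [-1.4, 0.1, -1.7]
grip_width: 0.0176
```

```bash
python3 wr.py
```

```text
t 36.05 tcp [0.5594 0.0713 0.403 ] wrench [ 0.6021 -0.0184  0.2277] psi -64.29 pitch/roll [0.0179 0.0041] F [-1.3678  0.0992 -1.6932] Mz 0.279 j7 0.045 w 0.0176
wrench centre rel nut: along heading -0.0007, left -0.0014
```

That is 6.85° further, with the same offsets. I'll back off 4.5° in the slack and withdraw.

drive_tool --motion '[{"xyz":[0,-0.3,0],"spin":-2,"claw":0},{"xyz":[0,-0.3,0],"spin":-2,"claw":0},{"xyz":[0,0,0],"spin":0,"claw":0},{"xyz":[0,0,0],"spin":0,"claw":0},{"xyz":[0,0,0],"spin":0,"claw":0},{"xyz":[0,0,0],"spin":0,"claw":0},{"xyz":[0,0,0],"spin":0,"claw":0},{"xyz":[0,0,0],"spin":0,"claw":0}]'

```text
time: 36.85
ee_pos: [0.5544, 0.0686, 0.4035]
tool_rot: [0.502, 0.865, -0.009, 0.013]
force: [-1.2, 0.6, -2.6]
grip_width: 0.0178
```

```bash
python3 wr.py
```

```text
t 36.85 tcp [0.5544 0.0686 0.4035] wrench [ 0.6032 -0.0179  0.2282] psi -60.31 pitch/roll [0.0177 0.0042] F [-1.1701  0.6011 -2.5538] Mz -0.013 j7 0.117 w 0.0178
wrench centre rel nut: along heading -0.0007, left -0.0002
```

drive_tool --motion '[{"xyz":[0.4,0,0],"spin":0,"claw":0},{"xyz":[0.7,0,0],"spin":0,"claw":0},{"xyz":[0.9,0,0],"spin":0,"claw":0},{"xyz":[1.0,0,0],"spin":0,"claw":0},{"xyz":[1.0,0,0],"spin":0,"claw":0},{"xyz":[1.0,0,0],"spin":0,"claw":0},{"xyz":[1.0,0,0],"spin":0,"claw":0},{"xyz":[0,0,0],"spin":0,"claw":0}]'

```text
time: 37.65
ee_pos: [0.5251, 0.1199, 0.4018]
tool_rot: [0.505, 0.863, -0.01, 0.017]
force: [0.2, 0.9, -3.1]
grip_width: 0.0175
```

drive_tool --motion '[{"xyz":[0.5,0,-1],"spin":0,"claw":0},{"xyz":[0.5,0,-1.5],"spin":-8,"claw":0},{"xyz":[0,0,-1.5],"spin":-8.5,"claw":0},{"xyz":[0,0,-1.5],"spin":-8.5,"claw":0},{"xyz":[0,0,0],"spin":-8.5,"claw":0},{"xyz":[0,0,0],"spin":-8.5,"claw":0},{"xyz":[0,0,0],"spin":-8.5,"claw":0},{"xyz":[0,0,0],"spin":-6,"claw":0}]'

```text
time: 38.45
ee_pos: [0.5184, 0.1323, 0.4641]
tool_rot: [0.027, 0.999, -0.017, 0.011]
force: [-0.3, -0.0, -2.6]
grip_width: 0.0175
```

```bash
python3 wr.py '(.5486,.2391,.10,0)'
```

```text
t 38.45 tcp [0.5184 0.1323 0.4641] wrench [0.616  0.1212 0.2882] psi -3.08 pitch/roll [ 0.0103 -0.0263] F [-0.3152 -0.022  -2.5731] Mz 0.002 j7 0.979 w 0.0175
spin -3.07891325047408 tool cm (present axes) [ 7.8129 11.498  18.2704] (final axes) [ 7.218  11.8787 18.2716]
wrench centre rel nut: along heading 0.0048, left 0.1401
```

drive_tool --motion '[{"xyz":[0.7,1.2,0],"spin":-1.5,"claw":0},{"xyz":[1.3,2.1,0],"spin":-1.5,"claw":0},{"xyz":[1.6,2.6,1.5],"spin":0,"claw":0},{"xyz":[1.5,2.5,3],"spin":0,"claw":0},{"xyz":[1.2,2.0,4],"spin":0,"claw":0},{"xyz":[0.9,1.5,4],"spin":0,"claw":0},{"xyz":[0,0,4],"spin":0,"claw":0},{"xyz":[0,0,1.5],"spin":0,"claw":0}]'

```text
time: 39.25
ee_pos: [0.4423, 0.2604, 0.2789]
tool_rot: [0.0, 1.0, -0.015, 0.015]
force: [0.7, -0.5, -1.5]
grip_width: 0.0177
```

```bash
python3 wr.py '(.5486,.2391,.013,0)'
```

```text
t 39.25 tcp [0.4423 0.2604 0.2789] wrench [0.5415 0.2552 0.1037] psi -0.04 pitch/roll [ 0.0172 -0.0227] F [ 0.6513 -0.469  -1.4843] Mz 0.006 j7 0.523 w 0.0177
spin -0.041439356198895556 tool cm (present axes) [-0.4307 -1.3429  9.1291] (final axes) [-0.4295 -1.3434  9.1291]
wrench centre rel nut: along heading -0.0624, left 0.2735
```

drive_tool --motion '[{"xyz":[-0.2,-0.6,1],"spin":0,"claw":0},{"xyz":[-0.23,-0.74,1.5],"spin":0,"claw":0},{"xyz":[0,0,1.7],"spin":0,"claw":0},{"xyz":[0,0,1.5],"spin":0,"claw":0},{"xyz":[0,0,1.2],"spin":0,"claw":0},{"xyz":[0,0,0.7],"spin":0,"claw":0},{"xyz":[0,0,0.3],"spin":0,"claw":0},{"xyz":[0,0,0],"spin":0,"claw":0}]'

```text
time: 40.05
ee_pos: [0.4505, 0.2447, 0.1974]
tool_rot: [0.002, 1.0, -0.014, 0.017]
force: [0.1, 0.1, -3.2]
grip_width: 0.0175
```

```bash
python3 wr.py '(.5486,.2391,.0145,0)'
```

```text
t 40.05 tcp [0.4505 0.2447 0.1974] wrench [0.5503 0.2393 0.0225] psi -0.24 pitch/roll [ 0.0207 -0.0215] F [ 0.0586  0.1163 -3.1765] Mz -0.016 j7 0.435 w 0.0175
spin -0.24381921918752045 tool cm (present axes) [ 0.1999 -0.0418  0.7915] (final axes) [ 0.2001 -0.0411  0.7915]
wrench centre rel nut: along heading -0.0545, left 0.2575
```

drive_tool --motion '[{"xyz":[0.1,0,0.25],"spin":0,"claw":0},{"xyz":[0,0,0.25],"spin":0,"claw":0},{"xyz":[0,0,0.1],"spin":0,"claw":0},{"xyz":[0,0,0],"spin":0,"claw":0},{"xyz":[0,0,0],"spin":0,"claw":0},{"xyz":[0,0,0],"spin":0,"claw":0},{"xyz":[0,0,0],"spin":0,"claw":0},{"xyz":[0,0,0],"spin":0,"claw":0}]'

```text
time: 40.85
ee_pos: [0.4501, 0.245, 0.1924]
tool_rot: [0.002, 1.0, -0.014, 0.018]
force: [-0.3, -0.1, -1.5]
grip_width: 0.0177
```

```bash
python3 wr.py '(.5486,.2391,.0145,0)'
```

```text
t 40.85 tcp [0.4501 0.245  0.1924] wrench [0.5503 0.2398 0.0177] psi -0.24 pitch/roll [ 0.0232 -0.0204] F [-0.3167 -0.0782 -1.4615] Mz 0.036 j7 0.424 w 0.0177
spin -0.24187479441490004 tool cm (present axes) [ 0.1865 -0.1025  0.3188] (final axes) [ 0.187  -0.1018  0.3188]
wrench centre rel nut: along heading -0.0545, left 0.2580
```

The handle end is now about 1 mm above the cork. I'll touch down, release and lift.

drive_tool --motion '[{"xyz":[0,0,0.1],"spin":0,"claw":0},{"xyz":[0,0,0.05],"spin":0,"claw":0},{"xyz":[0,0,0],"spin":0,"claw":30},{"xyz":[0,0,0],"spin":0,"claw":40},{"xyz":[0,0,0],"spin":0,"claw":45},{"xyz":[0,0,0],"spin":0,"claw":48},{"xyz":[0,0,-0.5],"spin":0,"claw":48},{"xyz":[0,0,-1.5],"spin":0,"claw":48}]'

```text
time: 41.65
ee_pos: [0.4491, 0.2456, 0.2109]
tool_rot: [0.002, 1.0, -0.014, 0.017]
force: [-0.6, 0.2, 0.7]
grip_width: 0.041
```

drive_tool --motion '[{"xyz":[0,0,-3],"spin":0,"claw":48},{"xyz":[0,0,-4],"spin":0,"claw":48},{"xyz":[0,0,-5],"spin":0,"claw":48},{"xyz":[0,0,-5],"spin":0,"claw":48},{"xyz":[0,0,-5],"spin":0,"claw":48},{"xyz":[0,0,-5],"spin":0,"claw":48},{"xyz":[0,0,-2],"spin":0,"claw":48},{"xyz":[0,0,0],"spin":0,"claw":48}]'

```text
time: 42.45
ee_pos: [0.4338, 0.2561, 0.5127]
tool_rot: [-0.002, 1.0, -0.013, 0.019]
force: [-0.3, 0.0, -1.1]
grip_width: 0.0407
```

```bash
python3 st.py | head -1
python3 - <<'E'
from h import *
import pickle
np.set_printoptions(precision=4,suppress=True)
c=cap('wrist'); save(c,'w9.png')
pickle.dump({k:np.array(v) if k!='obs' else v for k,v in c.items()},open('w9.pkl','wb'))
h=cv2.cvtColor(c['pixels'],cv2.COLOR_RGB2HSV).astype(int); m=((h[...,1]<75)&(h[...,2]>140)).astype(np.uint8)
n,l,s,ce=cv2.connectedComponentsWithStats(m)
for k in range(1,n):
    if s[k,4]>400:
        p=np.argwhere(l==k)[:,::-1].astype(np.float32)
        w=np.array([at_z(c,u,v,.021)[:2] for u,v in p]); r=cv2.minAreaRect((w*1000).astype(np.float32)); print(s[k],'rect mm',r)
        e=np.linalg.eigh(np.cov(w.T))[1][:,1]; print(np.degrees(np.arctan2(e[1],e[0])))
E
```

```text
t 42.45 p [0.4338 0.2561 0.5127] yawx -179.74 tilt [ 0.0374 -0.0267] j7 0.806 F [-0.2776  0.0051 -1.1442] M [ 0.0864 -0.0472  0.0201] w 0.04072122070233942
[175  48  41  90 853] rect mm ((342.0146789550781, 53.52839279174805), (149.08889770507812, 36.448265075683594), 19.929561614990234)
-160.6753342123756
[ 602   62   38  126 1634] rect mm ((344.72320556640625, 897.0891723632812), (274.5985412597656, 170.24398803710938), 6.812318325042725)
-166.0430090360055
[ 301   95   33  141 2095] rect mm ((462.01458740234375, 241.02188110351562), (50.65855407714844, 218.76881408691406), 89.1842041015625)
179.95076887756105
[440 107  67  70 831] rect mm ((410.89862060546875, 484.22283935546875), (35.998714447021484, 149.34725952148438), 41.51876449584961)
136.82390685385892
[138 190  46  70 916] rect mm ((553.58740234375, -46.18553161621094), (73.24337768554688, 158.97195434570312), 56.50869369506836)
147.21741981828376
[591 193  49  64 951] rect mm ((562.852783203125, 967.681884765625), (317.1267395019531, 105.84534454345703), 71.69612121582031)
67.71197116919748
```

The spanner lies on the board: outline 219 x 51 mm, centred at (0.462, 0.241), along x. One last numeric check of the nut from the same viewpoint as before.

drive_tool --motion '[{"xyz":[-2,1.2,0],"spin":0,"claw":48},{"xyz":[-3.5,-2.2,0],"spin":0,"claw":48},{"xyz":[-3.7,-2.6,0.5],"spin":0,"claw":48},{"xyz":[-3.7,-2.6,0.5],"spin":0,"claw":48},{"xyz":[-3.7,-2.6,0.5],"spin":0,"claw":48},{"xyz":[-3.7,-2.6,0.5],"spin":0,"claw":48},{"xyz":[-3,-2.2,0],"spin":0,"claw":48},{"xyz":[0,0,0],"spin":0,"claw":48}]'

```text
time: 43.3
ee_pos: [0.6732, 0.1175, 0.4975]
tool_rot: [-0.007, 1.0, -0.015, 0.014]
force: [-0.8, 0.3, -1.1]
grip_width: 0.041
```

```bash
python3 look.py w10.png '[.6037,-.0184,.24]' '(50,37,6)'; python3 fit2.py '(212,360,130,320)' .0014
```

```text
crop origin 110 72 scale 6 expect [160.167  109.2755]
[0.6732 0.1175 0.4975] [-0.9995 -0.0136 -0.0278] [ 0.2807  0.5714 -0.8048  1.3212  0.4467  1.4049  1.0729] 43.3
[ 0.6031 -0.0187] 8.973395095311279 0.9671751171708564
0 0.9373; 4 0.9537; 8 0.9686; 12 0.9617; 16 0.9398; 20 0.9201; 24 0.9052; 28 0.8988; 32 0.8912; 36 0.8877; 40 0.8895; 44 0.8944; 48 0.9016; 52 0.9104; 56 0.922;
```

The nut's corners are now at 9.0°, 6.4° further on. That makes about 83° since the finger stop, and 83–96° (centre 89°) since the ferrule was met. The arm is clear of everything, so I'll hand in.

```bash
python3 -c "
from cell import manip
print(manip.get_obs()['time'],manip.finish_job())"
```

```text
the job is handed in; nothing more can be done
43.35 None
```

The job is handed in at 43 s. The nut is finger-tight plus about a quarter turn, and the large spanner is back on its board and released.

- **Finger-tight:** I turned the nut clockwise with the fingers for 103°. The wrist moment then jumped from about 0.1 to 0.46 N m; the ferrule was met somewhere in the last 13°.
- **Quarter turn:** The first spanner pull moved the nut only about 76° by the camera fit. Jaw geometry had predicted 84°, and I went by the camera. I put the spanner on again and added about 6.5°.
- **Final nut angle:** The last fit puts the nut about 83° past where the fingers stopped, and 83–96° past the ferrule (middle estimate 89°). The ferrule range stays open because the exact contact angle could not be seen.
- **Spanner:** The last wrist picture measures it lying along x on the board at (0.462, 0.241), outline 219 x 51 mm.
- **Forces and clearance:** Wrist forces were a few newtons at every reading, and no contact with the oil cup was felt. At hand-in the gripper was in the air, clear of everything. I did not check the lever and the other things in the scene separately at the end.

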